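# Close up a manifold row with its turnbuckle

### The arm

A 7-joint arm with a two-finger parallel gripper is mounted at the origin on the work surface. World frame = base frame: x ahead of the robot, y to its left, z up, the work surface at z = 0. Lengths are in m, angles in rad, forces in N, time in s.
With the tool pointing down it reaches from about 0.425 to 0.825 m from the base axis. Payload 3.6 kg.
Tool frame: the origin (TCP) lies between the finger pads; the fingertips stand ctrl.tcp_to_tips ahead of it and the grasp point (between the pads) lies 6 mm ahead of it (ctrl.tcp_to_tips is the distance from the TCP to the fingertips, in m); z points along the fingers, y is the direction in which the jaws open and shut (so a half turn about z gives the same grasp; the last joint's range is limited). The gripper opens to 85 mm and grips with 20 to 120 N. Pads are 22 mm wide; open, the fingers measure 114 mm over their backs; the gripper's body (76 mm by 85 mm) begins 54 mm behind the grasp point. The pads swing forward as they close: fully open they stand 13 mm farther back than shut.
Start: joints at [1.133, 0.615, -0.013, 1.423, 0.008, 1.103, -0.04], TCP at [0.26, -0.596, 0.256] pointing down, gripper open.
Joint ranges: [-3.12, 3.12], [-0.3, 2.06], [-1.34, 1.32], [0.26, 2.42], [-1.36, 4.5], [0.01, 1.98], [-2.84, 2.84]. Speed limits (rad/s): [2.79, 2.79, 3.14, 3.14, 3.14, 3.14, 3.14].

### API

Orientations are given as a unit quaternion [x, y, z, w].
In Python, from rig import ctrl, viewer, finder gives the robot as it stands.
- The arm moves only by the shell command python3 -m jog 'ROWS' [FORCE]. ROWS is JSON, a list of rows, each an object of numbers: "dx", "dy", "dz": the shift along the tool's x, y, z in mm; "turn": the turn about the tool's z in degrees; "grip": the closure, from 0 (fully open) to 1 (shut). In form: [{"dx": .., "dy": .., "dz": .., "turn": .., "grip": ..}, ...]. A call has exactly 10 rows; each row shifts and turns the pose as measured when the row begins, along the tool's axes as they then stand; what a row does not reach is not made up. A row lasts 1/10 s, in which the tool goes at most 50 mm and 8.59 degrees, less where a joint would pass 70% of its speed; a pose out of reach is approached as far as the arm can. A call with a gripper value outside its range is refused whole. The fingers move at their own pace and stop on an object; FORCE is the grip in N (left out, the last holds). Time passes only in rows, so rows that do not move let the fingers close, or fill a call up. It gives the time, the measured TCP pose, the force and the opening at its end, in the units of the state.
- ctrl.get_obs(): the state, without advancing time (a new reading comes with each control period).
- viewer.snapshot(name): name is "scene" or "side" or "wrist"; returns a dict with "image" (400x640x3 uint8, red, green, blue), "vertical_fov" (degrees; the focal length in pixels is half the picture's height over the tangent of half this angle, whatever the lens; pixels are square), "cx", "cy" (the principal point, pixels), "eye" and "attitude" of the camera in the world. Camera axes: x right, y down, z forward; pixel columns grow to the right and rows downward; lengths in m; the calibration is good to about 2 mm. A picture is of the moment at which its call begins. There is no depth.
- ctrl.close_job(): hands the job in, once; it reports no verdict.
Trained networks look in a picture, given as the dict that the camera call returned (one of the last four; its "shot" number tells which), for a name from the list of things; names that differ only in an ending like _2 or _b are one class to them, and where a whole thing is asked for, a point or a joint stands for the part that bears it (a point fixed in the world has none). Each returns a list of dicts, best first, with "score" (0 to 1); they miss things now and then, are a little off and sometimes report something else, mostly with a low value. They report only what shows in the picture. A call takes as long as a camera call. They do not tell look-alikes from the thing itself.
- finder.spot_in(picture, thing): "point" ([column, row] in pixels, amid what is visible of it).
- finder.pinpoint(picture, thing): "point" ([column, row] in pixels: a listed point, or the origin of a listed thing).
The state is a dict: "time": time; "joints": joint angles; "joint_vel": joint speeds; "tau": joint torques, N m; "eef_pos": TCP position; "orientation": TCP orientation; "wrist_force": force on the tool from outside, world axes, zero at the start; "moment": the same for the moment, N m; "width": finger opening in m.
Only numpy, scipy, OpenCV 4.12 (cv2) and the standard library are available. Lean on these libraries where they do the work, as an engineer would, in place of code of your own. Each camera call takes 0.05 s, during which the arm holds its last target. There are 200 camera calls.

### The job

Stand the loose manifold block with the blue coupler in the channel of the clamping bed, between the two blocks already there, and let go of it. Then turn the turnbuckle by its cross bars until the end plates have drawn in and the three blocks are clamped snug, face to face; stop as soon as it bites, without forcing it, and leave everything else on the bench alone.

Things in the scene. Friction and masses are not known exactly. Their poses are not given: they have to be found in the camera images.
- turn_center (a point): Centre of the turnbuckle on the clamping bed: a level steel tube, 25 mm across, 76 mm long, axis along this point's y, carried 82 mm above the bench; z is up, x points away from the robot (the bed is yawed up to 0.25 rad). Its threaded rods run along y to ears on the end plates. Fixed point. A bar is best pushed from upright over and down to the +x side.
- turnbuckle (a joint): Turnbuckle angle, rad; grows as it tightens: its top then goes towards +x of turn_center. Four black-tipped cross bars, 9 mm thick, reach 58 mm from the axis at y = 0, every 90 degrees; at 0 one leans 10 degrees from upright to -x. A turn draws each end plate in 16 mm. Stiff (0.28 N m, 5 to 7 N square to a bar), it stays where left; when the row closes it suddenly stiffens: stop there, over 13 N crushes the seals.
- channel_floor (a point): Middle of the floor of the block channel on the bed, 12 mm above the bench, 100 mm beyond turn_center; axes as turn_center. The channel runs along y, 45 mm wide between two fences 9 mm high, and is closed by an end plate at each end. The three blocks stand in it side by side along y.
- coupler_center (a point): Centre of the grip of the loose block: a blue coupler with square flats 20 mm wide, parallel to the block's sides, standing on the block's top; the flats reach from 23 mm below this point to 6 mm above it, a round nipple 19 mm above it. The block's underside is 68 mm below. Axes are those of the block; it stands on the bench left or right of the bed.
- plate_l: Blue end plate at the +y end of the channel, 16 mm thick, 47 mm high at the channel, with an ear 89 mm high at the turnbuckle; origin on its inner face, on the channel floor. It slides along y only, driven by the turnbuckle.
- plate_r: The same at the -y end. It carries a hand-set thrust screw with a brass pad, 28 mm across, facing the blocks, 3 to 9.5 mm proud of the plate, set differently each time, so where the row closes can only be felt. The pad sits on stiff disc springs (80 N/mm): the clamping force goes from nothing to 90 N in about 13 degrees of turn.
- block_a: Aluminium manifold block standing at the +y end of the channel, 40 x 40 x 45 mm high, a steel plug 4 mm high on top; origin at the centre of its underside. Loose: it slides along the channel.
- block_b: The same at the -y end of the channel. Between the two is a gap 48 to 53 mm wide for the loose block.
- block_c: The loose aluminium block with the blue coupler on top, 40 x 40 x 45 mm high without it, about 0.25 kg; origin at the centre of its underside.
- fairing_mid (a point): Middle of the white nylon strut fairing, 90 x 150 x 28 mm, lying on the bench on the other side of the bed; leave alone.
- coupler_1: Blue quick coupler standing on the bench behind the bed, 26 mm across, 48 mm high, origin under its foot; leave alone.
- coupler_2: A second one, likewise; leave alone.
- mandrel: Steel mandrel standing on its 44 mm flange behind the bed, 125 mm high, origin under its foot; leave alone.
- spare_block: Spare manifold block without coupler behind the bed, 40 x 40 x 45 mm, origin under its foot; not needed, leave alone.
- spanner: Steel open-ended spanner lying on the bench at the left; leave alone.
Things that resemble listed ones, but are neither listed nor needed, are in the scene too. What is shaped like the block_c but red is not meant.

How it is judged:
On the way, in this order (a step that is already met when the one before it is completed fails the run):
1. the block with the coupler stands in the channel between the two others, let go (x of block_c in the frame of channel_floor between -0.006 and 0.006 m and y of block_c in the frame of channel_floor between -0.025 and 0.025 m and z of block_c in the frame of channel_floor between -0.003 and 0.003 m and angle between block_c's own z axis and vertical below 0.06 rad and contact force between the fingers and block_c below 0.1 N), for 0.2 s.
2. the three blocks are clamped face to face between the end plates (contact force between plate_l and block_a above 20 N and contact force between block_a and block_c above 20 N and contact force between each of block_c, plate_r and block_b above 20 N), for 0.2 s.
At the end, for the whole second after the job is handed in: the three blocks stand upright (within 0.06 rad) on the channel floor, the one with the coupler in the middle, clamped face to face between the end plates with more than 20 N at every joint of the row, the turnbuckle left standing still and let go (all of step 2 and x of block_c in the frame of channel_floor between -0.006 and 0.006 m and y of block_c in the frame of channel_floor between -0.025 and 0.025 m and z of block_c in the frame of channel_floor between -0.003 and 0.003 m and angle between each of block_c, block_a, block_b's own z axis and vertical below 0.06 rad and linear speed of block_c below 0.01 m/s and velocity of joint turnbuckle between -0.05 and 0.05 rad/s); the robot touches nothing.
It fails at once if the row is squeezed with more than 90 N (contact force between plate_l and block_a above 90 N or contact force between block_a and block_c above 90 N or contact force between any of block_c, plate_r and block_b above 90 N).
It fails at once if a block in the channel is knocked over (angle between any of block_a, block_b's own z axis and vertical above 0.4 rad).
It fails at once if another thing on the bench is shifted by more than 25 mm (distance of any of fairing_mid, coupler_1, coupler_2, mandrel, spare_block, spanner from where it was at the start of the episode above 0.025 m).
It also fails if it takes over 72 s, if anything falls off the work surface, if the arm or the gripper's body presses on something with over 40 N, if the wrist force passes 120 N, or if a joint passes its speed limit or range.

## Working session

There is one attempt and no reset: what is moved stays moved. The work goes in short steps, Python scripts to look and compute and a shell command to move; the robot and the scene stay as the last step left them, time stands still between calls to the robot, and variables do not carry over. Pictures are saved under pics/ and viewed, about 8 in all and at most 12, crops included, and the job is handed in when it is done.

```bash
ls; mkdir -p pics; cat > h.py <<'E'
import numpy as np, cv2
from scipy.spatial.transform import Rotation as R
from rig import ctrl, viewer, finder
def att(p):
    a=np.array(p["attitude"],float)
    return a if a.shape==(3,3) else R.from_quat(a).as_matrix()
def ray(p,uv):
    f=200/np.tan(np.radians(p["vertical_fov"])/2)
    d=att(p)@np.array([(uv[0]-p["cx"])/f,(uv[1]-p["cy"])/f,1.])
    return np.array(p["eye"],float),d
def at_z(p,uv,z):
    e,d=ray(p,uv); return e+d*(z-e[2])/d[2]
def tri(obs):
    A=np.zeros((3,3));b=np.zeros(3)
    for p,uv in obs:
        e,d=ray(p,uv);d=d/np.linalg.norm(d);M=np.eye(3)-np.outer(d,d);A+=M;b+=M@e
    return np.linalg.solve(A,b)
def proj(p,X):
    f=200/np.tan(np.radians(p["vertical_fov"])/2)
    c=att(p).T@(np.array(X)-np.array(p["eye"])); return np.array([p["cx"]+f*c[0]/c[2],p["cy"]+f*c[1]/c[2]])
def save(p,n): cv2.imwrite("pics/"+n,np.ascontiguousarray(p["image"][:,:,::-1]))
E
python3 - <<'E'
from h import *
np.set_printoptions(precision=3,suppress=True)
o=ctrl.get_obs();print({k:np.round(v,3) for k,v in o.items()},ctrl.tcp_to_tips)
ims=[]
for n in ["scene","side"]:
    p=viewer.snapshot(n);ims.append(p["image"])
    print(n,p["vertical_fov"],p["cx"],p["cy"],p["eye"],p["attitude"],p["image"].shape)
    for t,z in [("turn_center",.082),("channel_floor",.012),("coupler_center",.068),("block_a",.012),("plate_l",.012),("fairing_mid",.014),("block_c",0),("mandrel",0),("spare_block",0),("coupler_1",0)]:
        for r in finder.pinpoint(p,t)[:4]: print(t,round(r["score"],2),np.round(r["point"]),at_z(p,r["point"],z))
cv2.imwrite("pics/a.png",np.vstack(ims)[:,:,::-1])
for i,m in enumerate(ims): cv2.imwrite(f"pics/a{i}.png",np.ascontiguousarray(m[:,:,::-1]))
E
```

```text
pics
{'time': np.float64(0.0), 'joints': array([ 1.134,  0.616, -0.013,  1.425,  0.008,  1.103, -0.04 ]), 'joint_vel': array([-0.001, -0.001,  0.001,  0.   ,  0.001,  0.   , -0.001]), 'tau': array([  0.   , -46.921,   0.259, -17.103,   0.01 ,   0.01 ,   0.   ]), 'eef_pos': array([ 0.259, -0.595,  0.255]), 'orientation': array([ 0.979,  0.204, -0.   , -0.001]), 'wrist_force': array([-0.259, -0.371, -0.672]), 'moment': array([-0.01 ,  0.024, -0.007]), 'width': np.float64(0.086)} 0.025
scene 43.36531786792998 318.0033362105947 194.76619975298934 [ 1.452 -0.305  0.709] [ 0.739  0.479 -0.268 -0.391] (400, 640, 3)
turn_center 0.57 [300. 184.] [0.518 0.04  0.082]
channel_floor 0.73 [321. 233.] [0.625 0.046 0.012]
coupler_center 0.77 [433. 151.] [0.491 0.427 0.068]
coupler_center 0.68 [406. 161.] [0.509 0.334 0.068]
coupler_center 0.55 [402. 140.] [0.406 0.387 0.068]
block_a 0.78 [403. 181.] [0.51  0.329 0.012]
block_a 0.76 [401. 163.] [0.427 0.374 0.012]
block_a 0.61 [426. 172.] [0.498 0.409 0.012]
block_a 0.56 [303. 240.] [ 0.63  -0.001  0.012]
plate_l 0.79 [349. 224.] [0.622 0.118 0.012]

[... 1079 characters left out ...]
]
block_a 0.78 [354. 360.] [0.401 0.386 0.012]
block_a 0.74 [312. 210.] [0.618 0.003 0.012]
block_a 0.63 [302. 234.] [0.618 0.092 0.012]
block_a 0.59 [309. 362.] [0.495 0.42  0.012]
plate_l 0.85 [300. 240.] [0.619 0.113 0.012]
plate_l 0.78 [315. 200.] [ 0.622 -0.036  0.012]
fairing_mid 0.75 [374. 145.] [ 0.509 -0.311  0.014]
block_c 0.78 [354. 360.] [0.401 0.381 0.   ]
block_c 0.74 [312. 210.] [ 0.621 -0.006  0.   ]
block_c 0.63 [302. 234.] [0.621 0.084 0.   ]
block_c 0.59 [309. 362.] [0.496 0.416 0.   ]
mandrel 0.79 [252. 231.] [0.758 0.112 0.   ]
spare_block 0.61 [273. 180.] [ 0.77  -0.083  0.   ]
coupler_1 0.43 [249. 232.] [0.764 0.118 0.   ]
coupler_1 0.42 [265. 205.] [0.756 0.016 0.   ]
```

```bash
python3 - <<'E'
import cv2,numpy as np
a=cv2.imread("pics/a1.png");b=cv2.imread("pics/a0.png")
c=cv2.resize(a[130:390,210:410],None,fx=2.2,fy=2.2,interpolation=3)
d=cv2.resize(b[120:300,260:460],None,fx=1.75,fy=1.75,interpolation=3)
o=np.zeros((max(c.shape[0],d.shape[0]),c.shape[1]+d.shape[1],3),np.uint8)
o[:c.shape[0],:c.shape[1]]=c;o[:d.shape[0],c.shape[1]:]=d
cv2.imwrite("pics/b.png",o);print(o.shape)
E
```

```text
(572, 790, 3)
```

View pics/b.png

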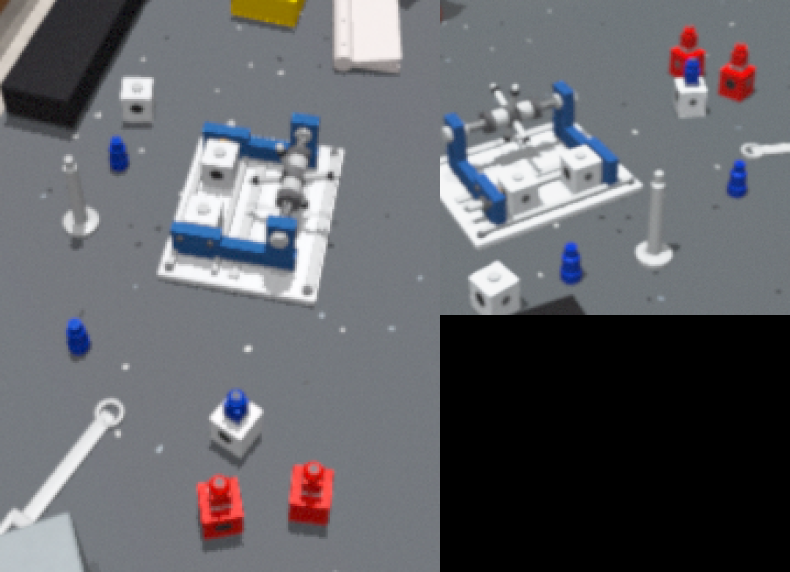

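Candidates with the coupler shape are side (315,314) white with a blue coupler, and (348,346) and (307,351), both red. The first fits, being aluminium with a blue coupler, and the crop confirms it. It stands at about (0.507, 0.333). The bed is near (0.57, 0.04). I'll go over the bed first to get a wrist view.

```bash
python3 -m jog '[{"dx":36,"dy":-34},{"dx":36,"dy":-34},{"dx":36,"dy":-34},{"dx":36,"dy":-34},{"dx":36,"dy":-34},{"dx":36,"dy":-34},{"dx":36,"dy":-34},{"dx":36,"dy":-34},{"dx":36,"dy":-34},{"dx":36,"dy":-34}]'; python3 -m jog '[{"dx":36,"dy":-34,"dz":-10},{"dx":36,"dy":-34,"dz":-10},{"dx":36,"dy":-34,"dz":-10},{"dx":36,"dy":-20,"dz":-10},{"turn":4},{"turn":4},{"turn":4},{"turn":4},{},{}]'
python3 - <<'E'
from h import *
np.set_printoptions(precision=3,suppress=True)
o=ctrl.get_obs();print(o["eef_pos"],o["orientation"],o["joints"],o["time"])
p=viewer.snapshot("wrist");save(p,"c.png");print(p["vertical_fov"],p["eye"],p["attitude"])
for t,z in [("turn_center",.082),("channel_floor",.012),("coupler_center",.068),("block_a",.012),("plate_l",.012)]:
        for r in finder.pinpoint(p,t)[:4]: print(t,round(r["score"],2),np.round(r["point"]),at_z(p,r["point"],z))
E
```

```text
[ 0.26  -0.596  0.256] [ 0.979  0.204  0.    -0.   ] [ 1.133  0.615 -0.013  1.423  0.008  1.103 -0.04 ] 1.1
61.37168909573939 [ 0.339 -0.562  0.373] [ 0.825 -0.541 -0.091  0.139]invalid input
invalid input
```

```bash
python3 -m jog '[{"dx":36,"dy":-34,"dz":0,"turn":0,"grip":0},{"dx":36,"dy":-34,"dz":0,"turn":0,"grip":0},{"dx":36,"dy":-34,"dz":0,"turn":0,"grip":0},{"dx":36,"dy":-34,"dz":0,"turn":0,"grip":0},{"dx":36,"dy":-34,"dz":0,"turn":0,"grip":0},{"dx":36,"dy":-34,"dz":0,"turn":0,"grip":0},{"dx":36,"dy":-34,"dz":0,"turn":0,"grip":0},{"dx":36,"dy":-34,"dz":0,"turn":0,"grip":0},{"dx":36,"dy":-34,"dz":0,"turn":0,"grip":0},{"dx":36,"dy":-34,"dz":0,"turn":0,"grip":0}]'
python3 - <<'E'
from h import *
np.set_printoptions(precision=3,suppress=True)
o=ctrl.get_obs();print(o["eef_pos"],o["orientation"],o["joints"],o["time"])
E
```

```text
time: 2.4
eef_pos: [0.4562, -0.1431, 0.2541]
orientation: [0.981, 0.195, 0.001, 0.005]
wrist_force: [1.0, -0.3, 0.2]
width: 0.0853
[ 0.456 -0.143  0.254] [0.981 0.195 0.001 0.005] [ 0.318  0.352 -0.088  1.909  0.052  0.876 -0.977] 2.4
```

```bash
python3 -m jog '[{"dx":30,"dy":-33,"dz":-20,"turn":0,"grip":0},{"dx":30,"dy":-33,"dz":-20,"turn":0,"grip":0},{"dx":30,"dy":-33,"dz":-20,"turn":0,"grip":0},{"dx":30,"dy":-33,"dz":-20,"turn":0,"grip":0},{"dx":0,"dy":0,"dz":0,"turn":5,"grip":0},{"dx":0,"dy":0,"dz":0,"turn":5,"grip":0},{"dx":0,"dy":0,"dz":0,"turn":5,"grip":0},{"dx":0,"dy":0,"dz":0,"turn":0,"grip":0},{"dx":0,"dy":0,"dz":0,"turn":0,"grip":0},{"dx":0,"dy":0,"dz":0,"turn":0,"grip":0}]'
python3 - <<'E'
from h import *
np.set_printoptions(precision=3,suppress=True)
p=viewer.snapshot("wrist");print(p["vertical_fov"],p["eye"],p["attitude"])
import pickle;pickle.dump(p,open("c.pkl","wb"))
for t,z in [("turn_center",.082),("channel_floor",.012),("coupler_center",.068),("block_a",.012),("plate_l",.012)]:
        for r in finder.pinpoint(p,t)[:4]: print(t,round(r["score"],2),np.round(r["point"]),at_z(p,r["point"],z))
save(p,"c.png")
E
```

```text
time: 3.4
eef_pos: [0.519, 0.0431, 0.3368]
orientation: [0.997, 0.072, 0.005, 0.002]
wrist_force: [0.9, -0.3, 0.3]
width: 0.0854
61.37168909573939 [0.603 0.056 0.455] [ 0.746 -0.647 -0.104  0.124]
turn_center 0.79 [327. 157.] [0.527 0.039 0.082]
channel_floor 0.69 [331.  68.] [0.623 0.046 0.012]
coupler_center 0.76 [ 74. 138.] [0.506 0.326 0.068]
coupler_center 0.62 [ 34. 209.] [0.41  0.383 0.068]
coupler_center 0.49 [392.  70.] [ 0.628 -0.018  0.068]
block_a 0.86 [ 39. 128.] [0.497 0.409 0.012]
block_a 0.84 [107. 129.] [0.509 0.322 0.012]
block_a 0.82 [293.  67.] [0.618 0.093 0.012]
block_a 0.67 [ 73. 193.] [0.414 0.374 0.012]
plate_l 0.74 [392.  71.] [ 0.63  -0.028  0.012]
plate_l 0.63 [104. 132.] [0.505 0.326 0.012]
plate_l 0.62 [272.  63.] [0.618 0.118 0.012]
```

View pics/c.png

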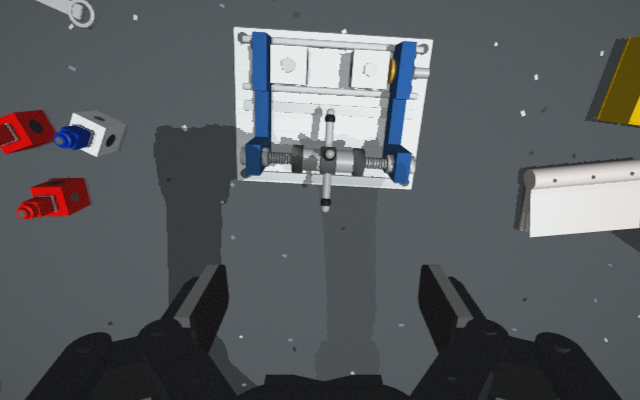

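```bash
python3 - <<'E'
import cv2
a=cv2.imread("pics/c.png")
c=cv2.resize(a[25:215,232:436],None,fx=3,fy=3,interpolation=2)
cv2.imwrite("pics/d.png",c);print(c.shape)
b=cv2.resize(a[95:170,45:135],None,fx=6,fy=6,interpolation=2);cv2.imwrite("pics/e.png",b)
E
```

```text
(570, 612, 3)
```

View pics/d.png

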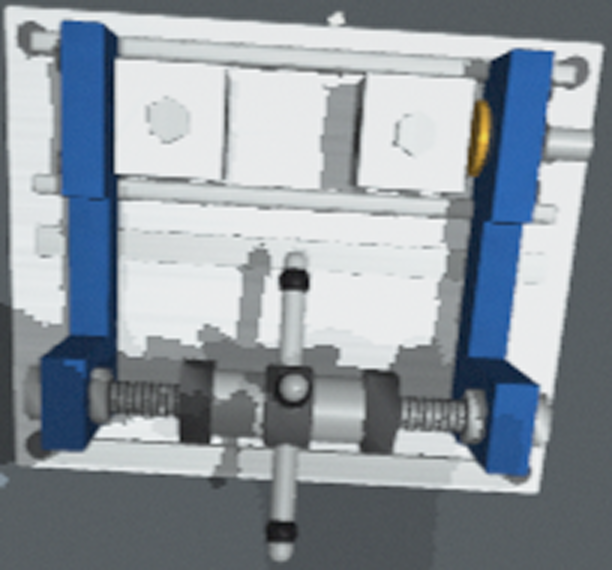

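View pics/e.png

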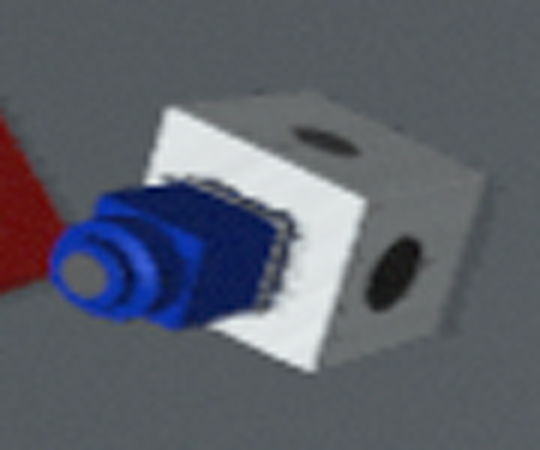

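```bash
python3 - <<'E'
from h import *
import pickle
np.set_printoptions(precision=4,suppress=True)
p=pickle.load(open("c.pkl","rb"))
D=lambda u,v:(232+u/3-.33,25+v/3-.33)
E=lambda u,v:(45+u/6-.4,95+v/6-.4)
def show(n,pts,z,m):
    P=np.array([at_z(p,m(*q),z)[:2] for q in pts]);d=np.diff(np.vstack([P,P[:1]]),axis=0)
    print(n,P.tolist(),"mean",P.mean(0),"len",np.linalg.norm(d,axis=1),"ang",np.degrees(np.arctan2(d[:,1],d[:,0])))
show("A",[(117,60),(228,68),(222,180),(113,175)],.057,D)
show("B",[(363,72),(477,78),(467,192),(358,187)],.057,D)
show("bed",[(5,8),(603,43),(537,492),(18,465)],.012,D)
show("plugs",[(167,121),(413,133)],.061,D)
show("bars",[(295,255),(280,555)],.092,D)
show("C",[(167,107),(365,200),(317,372)],.045,E)
show("plateL",[(117,195),(117,335)],.057,D)
for t in ["turn_center","channel_floor"]: pass
print(at_z(p,E(85,275),.087))
E
```

```text
A [[0.6350784951325105, 0.11554699728679738], [0.6381624526486288, 0.07569251740058396], [0.5998357714232593, 0.07299873070222496], [0.5958117328329757, 0.11335755609725955]] mean [0.6172 0.0944] len [0.04   0.0384 0.0406 0.0393] ang [ -85.5752 -175.9796   95.6939    3.1914]
B [[0.6438148698762085, 0.027245061526289235], [0.6477467842700523, -0.013976763988639243], [0.6086725131620508, -0.018354599515179704], [0.6046122012337644, 0.022373416297284544]] mean [0.6262 0.0043] len [0.0414 0.0393 0.0409 0.0395] ang [ -84.5514 -173.6073   95.6932    7.0837]
bed [[0.6511175450479538, 0.16775901660546597], [0.6726169066454891, -0.06906600577951863], [0.48545815594642333, -0.0850639849478097], [0.4647690041578568, 0.15098956537619962]] mean [0.5685 0.0412] len [0.2378 0.1878 0.237  0.1871] ang [ -84.8128 -175.1143   95.0089    5.1422]
plugs [[0.6171578206405328, 0.09512070097158315], [0.6258827972922391, 0.006023916184696658]] mean [0.6215 0.0506] len [0.0895 0.0895] ang [-84.407  95.593]
bars [[0.5791791964000886, 0.043223398755148704], [0.4681229251005111, 0.032303537747472744]] mean [0.5237 0.0378] len [0.1116 0.1116] ang [-174.3843    5.6157]
C [[0.5298496967181072, 0.34149020447389156], [0.5169918191799472, 0.3042172345112294], [0.4802087654621681, 0.3160215417317511]] mean [0.509  0.3206] len [0.0394 0.0386 0.0558] ang [-109.0327  162.2077   27.1604]
plateL [[0.5889562165353618, 0.11122273887222242], [0.5370048060996412, 0.10635196209018391]] mean [0.563  0.1088] len [0.0522 0.0522] ang [-174.6438    5.3562]
[0.505  0.3295 0.087 ]
```

The wrist measurements agree with each other. Block edges come out at 39–41 mm, the bed yaw is about 5.2° and the gap is about 49.5 mm, centred near (0.6216, 0.050). Block C is at (0.505, 0.329) with yaw −18.4°.

```bash
python3 -m jog '[{"dx":4.5,"dy":-47.5,"dz":15,"turn":0,"grip":0},{"dx":4.5,"dy":-47.5,"dz":15,"turn":0,"grip":0},{"dx":4.5,"dy":-47.5,"dz":15,"turn":0,"grip":0},{"dx":4.5,"dy":-47.5,"dz":15,"turn":0,"grip":0},{"dx":4.5,"dy":-47.5,"dz":15,"turn":0,"grip":0},{"dx":4.5,"dy":-47.5,"dz":15,"turn":0,"grip":0},{"dx":0,"dy":0,"dz":10,"turn":8.5,"grip":0},{"dx":0,"dy":0,"dz":10,"turn":8.5,"grip":0},{"dx":0,"dy":0,"dz":10,"turn":8.5,"grip":0},{"dx":0,"dy":0,"dz":0,"turn":1.2,"grip":0}]'
cat > go.py <<'E'
from h import *
import sys
x,y,z,hd=map(float,sys.argv[1:5])
o=ctrl.get_obs();r=R.from_quat(o["orientation"])
M=r.as_matrix();h=np.degrees(np.arctan2(M[1,0],M[0,0]))
v=r.inv().apply(np.array([x,y,z])-o["eef_pos"])*1000
print("tool mm",v.round(1),"turn",round((h-hd+180)%360-180,2),"head",round(h,2),"tilt",M[:,2].round(3),"pos",np.round(o["eef_pos"],4),"F",np.round(o["wrist_force"],1),"t",o["time"],"w",round(float(o["width"]),4),"j7",round(float(o["joints"][6]),2))
E
python3 go.py 0.505 0.329 0.14 -18.4
python3 - <<'E'
from h import *
np.set_printoptions(precision=4,suppress=True)
p=viewer.snapshot("wrist")
import pickle;pickle.dump(p,open("f.pkl","wb"))
for t,z in [("coupler_center",.068),("block_c",0)]:
        for r in finder.pinpoint(p,t)[:4]: print(t,round(r["score"],2),np.round(r["point"]),at_z(p,r["point"],z))
save(p,"f.png")
E
```

```text
time: 4.7
eef_pos: [0.5112, 0.3345, 0.2106]
orientation: [0.985, -0.172, 0.007, 0.0]
wrist_force: [-0.7, -0.3, -0.1]
width: 0.0852
tool mm [-5.   7.4 70.5] turn -1.36 head -19.76 tilt [ 0.015 -0.003 -1.   ] pos [0.5112 0.3345 0.2106] F [-0.7 -0.3 -0.1] t 4.7 w 0.0852 j7 -2.55
coupler_center 0.84 [238. 240.] [0.4983 0.4173 0.068 ]
coupler_center 0.78 [332. 201.] [0.5038 0.33   0.068 ]
coupler_center 0.75 [309. 309.] [0.4125 0.385  0.068 ]
block_c 0.95 [314. 274.] [0.4076 0.383  0.    ]
block_c 0.79 [329. 179.] [0.5046 0.3311 0.    ]
block_c 0.62 [250. 216.] [0.4951 0.422  0.    ]
```

View pics/f.png

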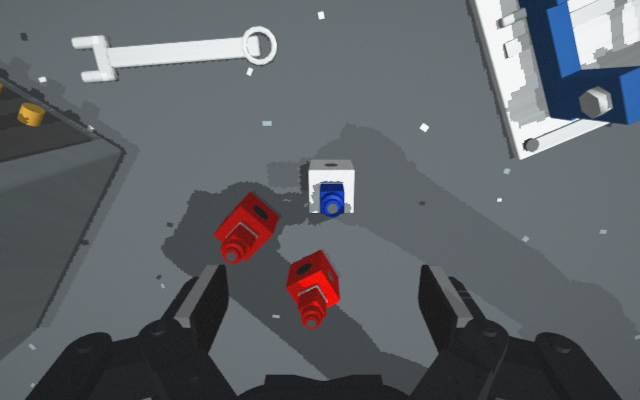

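The wrist view shows the white block with the blue coupler squarely in line at (332,201). The red ones at (238,240) and (309,309) are clear of the fingers' path.

```bash
python3 -m jog '[{"dx":-5,"dy":6,"dz":0,"turn":-1.4,"grip":0},{"dx":0,"dy":0,"dz":15,"turn":0,"grip":0},{"dx":0,"dy":0,"dz":15,"turn":0,"grip":0},{"dx":0,"dy":0,"dz":15,"turn":0,"grip":0},{"dx":0,"dy":0,"dz":15,"turn":0,"grip":0},{"dx":0,"dy":0,"dz":15,"turn":0,"grip":0},{"dx":0,"dy":0,"dz":15,"turn":0,"grip":0},{"dx":0,"dy":0,"dz":0,"turn":0,"grip":0},{"dx":0,"dy":0,"dz":0,"turn":0,"grip":0},{"dx":0,"dy":0,"dz":0,"turn":0,"grip":0}]' 30
python3 go.py 0.504 0.3297 0.077 -18.4
```

```text
time: 5.85
eef_pos: [0.5103, 0.3274, 0.1297]
orientation: [0.988, -0.151, 0.014, -0.007]
wrist_force: [-0.5, -0.1, 1.8]
width: 0.0856
tool mm [-8.   0.6 52.5] turn 1.07 head -17.33 tilt [ 0.03   0.009 -1.   ] pos [0.5103 0.3274 0.1297] F [-0.5 -0.1  1.8] t 5.85 w 0.0856 j7 -2.51
```

```bash
python3 -m jog '[{"dx":-6,"dy":0,"dz":4,"turn":1,"grip":0},{"dx":-2,"dy":0,"dz":13,"turn":0,"grip":0},{"dx":0,"dy":0,"dz":13,"turn":0,"grip":0},{"dx":0,"dy":0,"dz":13,"turn":0,"grip":0},{"dx":0,"dy":0,"dz":12,"turn":0,"grip":0},{"dx":0,"dy":0,"dz":4,"turn":0,"grip":0},{"dx":0,"dy":0,"dz":0,"turn":0,"grip":0.4},{"dx":0,"dy":0,"dz":0,"turn":0,"grip":0.4},{"dx":0,"dy":0,"dz":0,"turn":0,"grip":0.4},{"dx":0,"dy":0,"dz":0,"turn":0,"grip":0.4}]' 30
python3 go.py 0.504 0.3297 0.077 -18.4
python3 - <<'E'
from h import *
np.set_printoptions(precision=4,suppress=True)
p=viewer.snapshot("wrist");save(p,"g.png");print(ctrl.get_obs()["joints"])
for r in finder.pinpoint(p,"coupler_center")[:3]: print(round(r["score"],2),np.round(r["point"]),at_z(p,r["point"],.068))
E
```

```text
time: 6.85
eef_pos: [0.5047, 0.3313, 0.0666]
orientation: [0.987, -0.159, 0.015, -0.008]
wrist_force: [-0.3, -1.0, 1.2]
width: 0.0513
tool mm [  0.1   1.6 -10.4] turn 0.05 head -18.35 tilt [ 0.032  0.011 -0.999] pos [0.5047 0.3313 0.0666] F [-0.3 -1.   1.2] t 6.85 w 0.0513 j7 -2.54
[-0.6145  0.7649 -0.0117  1.7663  0.0327  0.5785 -2.5408]
0.95 [327. 304.] [0.504  0.3306 0.068 ]
```

View pics/g.png

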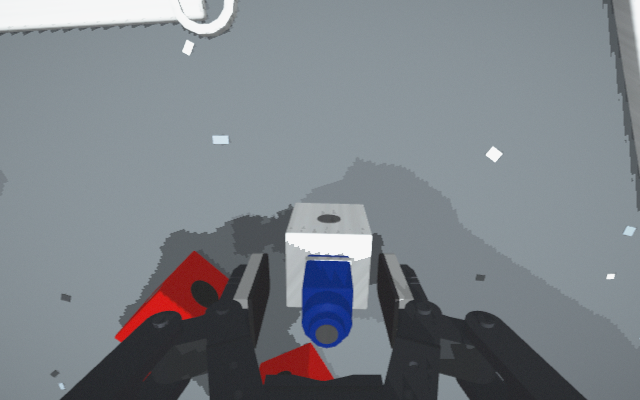

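The coupler is between the pads, but the tool is 10 mm too low. I'll raise it first, then close.

```bash
python3 -m jog '[{"dx":0,"dy":1,"dz":-6,"turn":0,"grip":0.4},{"dx":0,"dy":0,"dz":-4,"turn":0,"grip":0.4},{"dx":0,"dy":0,"dz":0,"turn":0,"grip":0.5},{"dx":0,"dy":0,"dz":0,"turn":0,"grip":1},{"dx":0,"dy":0,"dz":0,"turn":0,"grip":1},{"dx":0,"dy":0,"dz":0,"turn":0,"grip":1},{"dx":0,"dy":0,"dz":0,"turn":0,"grip":1},{"dx":0,"dy":0,"dz":0,"turn":0,"grip":1},{"dx":0,"dy":0,"dz":0,"turn":0,"grip":1},{"dx":0,"dy":0,"dz":0,"turn":0,"grip":1}]' 40
python3 go.py 0.504 0.3297 0.077 -18.4
```

```text
time: 7.95
eef_pos: [0.5045, 0.3305, 0.079]
orientation: [0.987, -0.159, 0.016, -0.009]
wrist_force: [0.2, -0.3, 0.9]
width: 0.0189
tool mm [-0.3  0.9  2. ] turn 0.04 head -18.36 tilt [ 0.033  0.012 -0.999] pos [0.5045 0.3305 0.079 ] F [ 0.2 -0.3  0.9] t 7.95 w 0.0189 j7 -2.54
```

```bash
python3 -m jog '[{"dx":0,"dy":0,"dz":-20,"turn":0,"grip":1},{"dx":0,"dy":0,"dz":-40,"turn":0,"grip":1},{"dx":0,"dy":0,"dz":-40,"turn":0,"grip":1},{"dx":0,"dy":0,"dz":-40,"turn":0,"grip":1},{"dx":15,"dy":17,"dz":-5,"turn":0,"grip":1},{"dx":28,"dy":33,"dz":0,"turn":0,"grip":1},{"dx":28,"dy":33,"dz":0,"turn":0,"grip":1},{"dx":28,"dy":33,"dz":0,"turn":0,"grip":1},{"dx":28,"dy":33,"dz":0,"turn":0,"grip":1},{"dx":20,"dy":22,"dz":0,"turn":0,"grip":1}]'
python3 go.py 0.6216 0.05 0.21 5.2
```

```text
time: 8.95
eef_pos: [0.5797, 0.1205, 0.2192]
orientation: [0.989, -0.151, 0.005, -0.005]
wrist_force: [0.2, 0.8, -3.5]
width: 0.019
tool mm [60.9 54.9  9.1] turn -22.52 head -17.32 tilt [ 0.011  0.007 -1.   ] pos [0.5797 0.1205 0.2192] F [ 0.2  0.8 -3.5] t 8.95 w 0.019 j7 -2.12
```

```bash
python3 -m jog '[{"dx":20,"dy":18,"dz":0,"turn":0,"grip":1},{"dx":20,"dy":18,"dz":0,"turn":0,"grip":1},{"dx":17,"dy":15,"dz":0,"turn":0,"grip":1},{"dx":0,"dy":0,"dz":0,"turn":-7,"grip":1},{"dx":0,"dy":0,"dz":0,"turn":-7,"grip":1},{"dx":0,"dy":0,"dz":0,"turn":-7,"grip":1},{"dx":0,"dy":0,"dz":5,"turn":-1.5,"grip":1},{"dx":0,"dy":0,"dz":5,"turn":0,"grip":1},{"dx":0,"dy":0,"dz":0,"turn":0,"grip":1},{"dx":0,"dy":0,"dz":0,"turn":0,"grip":1}]'
python3 go.py 0.6216 0.05 0.155 5.2
```

```text
time: 9.95
eef_pos: [0.6142, 0.0391, 0.1959]
orientation: [0.999, 0.042, -0.006, 0.001]
wrist_force: [-0.6, 0.4, -2.5]
width: 0.019
tool mm [  8.8 -10.2  40.7] turn -0.33 head 4.87 tilt [-0.012 -0.002 -1.   ] pos [0.6142 0.0391 0.1959] F [-0.6  0.4 -2.5] t 9.95 w 0.019 j7 -1.67
```

```bash
python3 -m jog '[{"dx":9,"dy":-10,"dz":0,"turn":-0.3,"grip":1},{"dx":0,"dy":0,"dz":12,"turn":0,"grip":1},{"dx":0,"dy":0,"dz":12,"turn":0,"grip":1},{"dx":0,"dy":0,"dz":12,"turn":0,"grip":1},{"dx":0,"dy":0,"dz":6,"turn":0,"grip":1},{"dx":0,"dy":0,"dz":0,"turn":0,"grip":1},{"dx":0,"dy":0,"dz":0,"turn":0,"grip":1},{"dx":0,"dy":0,"dz":0,"turn":0,"grip":1},{"dx":0,"dy":0,"dz":0,"turn":0,"grip":1},{"dx":0,"dy":0,"dz":0,"turn":0,"grip":1}]'
python3 go.py 0.6216 0.05 0.091 5.2
python3 - <<'E'
from h import *
np.set_printoptions(precision=4,suppress=True)
p=viewer.snapshot("wrist");s=viewer.snapshot("side");c=viewer.snapshot("scene")
import pickle;pickle.dump((p,s,c),open("g.pkl","wb"))
a=cv2.resize(p["image"][150:400,200:440],None,fx=2,fy=2,interpolation=2)
b=cv2.resize(s["image"][150:265,230:380],(480,368),interpolation=2)
for n,q in (("w",p),("s",s),("c",c)):
  for t in ["coupler_center","channel_floor","block_a"]:
    for r in finder.pinpoint(q,t)[:3]: print(n,t,round(r["score"],2),np.round(r["point"],1))
d=cv2.resize(c["image"][150:265,250:380],(320,283),interpolation=2)
o=np.zeros((500,800,3),np.uint8);o[:500,:480]=a;o[:283,480:]=d;o[283:500,480:]=cv2.resize(b,(320,245))[:217]
cv2.imwrite("pics/h.png",np.ascontiguousarray(o[:,:,::-1]))
E
```

```text
time: 10.95
eef_pos: [0.6226, 0.0516, 0.1498]
orientation: [0.999, 0.045, -0.006, 0.001]
wrist_force: [-0.3, 0.0, -3.5]
width: 0.0191
tool mm [-0.4  1.4 58.8] turn -0.04 head 5.16 tilt [-0.012 -0.002 -1.   ] pos [0.6226 0.0516 0.1498] F [-0.3  0.  -3.5] t 10.95 w 0.0191 j7 -1.69
w coupler_center 0.56 [322.5 287. ]
w channel_floor 0.71 [20.3 50.8]
w channel_floor 0.67 [328.1 193.9]
w block_a 0.86 [380.7 194.8]
w block_a 0.82 [268.6 193.2]
w block_a 0.71 [323.9 228.6]
s coupler_center 0.92 [350.5 345.3]
s coupler_center 0.8 [307.4 353.1]
s coupler_center 0.59 [307.1 190.2]
s channel_floor 0.56 [306.7 221.5]
s block_a 0.89 [352.4 355.8]
s block_a 0.78 [308.5 365.8]
s block_a 0.72 [305.2 192.6]
c coupler_center 0.71 [320.6 186.6]
c coupler_center 0.71 [433.8 151.5]
c coupler_center 0.65 [402.4 140.6]
c channel_floor 0.97 [323.8 231.3]
c block_a 0.87 [321.9 209.3]
c block_a 0.79 [337.8 223.5]
c block_a 0.71 [302.8 239.5]
```

View pics/h.png

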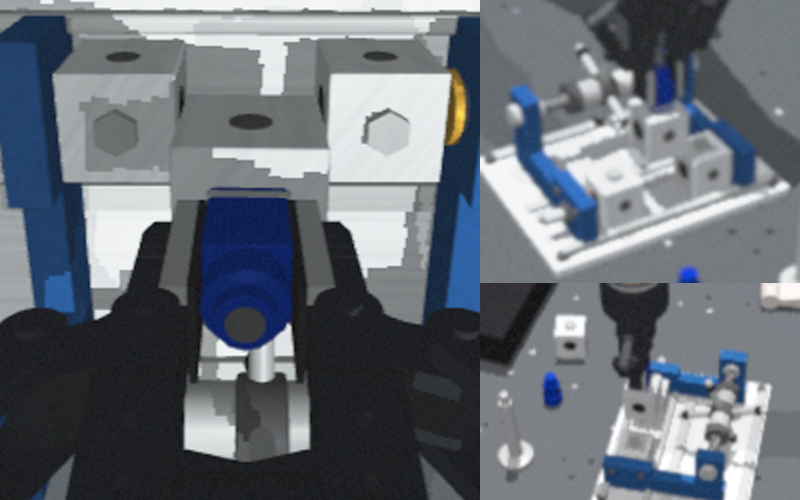

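```bash
python3 - <<'E'
from h import *
import pickle
np.set_printoptions(precision=4,suppress=True)
p,s,c=pickle.load(open("g.pkl","rb"))
H=lambda u,v:(200+u/2-.25,150+v/2-.25)
Rb=np.array([[np.cos(.0907),np.sin(.0907)],[-np.sin(.0907),np.cos(.0907)]])
f=lambda u,v,z:Rb@at_z(p,H(u,v),z)[:2]
print("plugs(bed axes)",f(115,132,.061),f(387,132,.061))
print("A faces",f(183,72,.057),f(181,182,.057),"B",f(329,74,.057),f(326,182,.057))
print("C top far corners",f(170,148,.116),f(330,148,.116),"bottom far",f(185,96,.071),f(316,98,.071))
print("nipple",f(243,325,.1498-.079+.087))
print("tcp",Rb@np.array([.6226,.0516]))
E
```

```text
plugs(bed axes) [0.6255 0.0383] [ 0.6253 -0.0513]
A faces [0.6449 0.0156] [0.605  0.0176] B [ 0.6441 -0.0319] [ 0.6049 -0.0325]
C top far corners [0.6446 0.0136] [ 0.6445 -0.0253] bottom far [0.6417 0.0138] [ 0.6409 -0.0264]
nipple [ 0.6259 -0.0042]
tcp [ 0.6247 -0.005 ]
```

The held block is about 1 mm to +y and 2 mm to −x of the gap centre. It is tilted about 0.045 rad in the hand and will level when it is set down. I'll correct and lower.

```bash
python3 -m jog '[{"dx":2.5,"dy":1.3,"dz":2,"turn":0,"grip":1},{"dx":0,"dy":0,"dz":7,"turn":0,"grip":1},{"dx":0,"dy":0,"dz":8,"turn":0,"grip":1},{"dx":0,"dy":0,"dz":8,"turn":0,"grip":1},{"dx":0,"dy":0,"dz":8,"turn":0,"grip":1},{"dx":0,"dy":0,"dz":6,"turn":0,"grip":1},{"dx":0,"dy":0,"dz":4,"turn":0,"grip":1},{"dx":0,"dy":0,"dz":0,"turn":0,"grip":1},{"dx":0,"dy":0,"dz":0,"turn":0,"grip":1},{"dx":0,"dy":0,"dz":0,"turn":0,"grip":1}]'
python3 go.py 0.6246 0.0503 0.091 5.2
```

```text
time: 12.55
eef_pos: [0.624, 0.0504, 0.101]
orientation: [0.999, 0.045, -0.008, 0.001]
wrist_force: [-0.2, -0.2, -3.5]
width: 0.019
tool mm [ 0.8  0.1 10. ] turn -0.03 head 5.17 tilt [-0.016 -0.003 -1.   ] pos [0.624  0.0504 0.101 ] F [-0.2 -0.2 -3.5] t 12.55 w 0.019 j7 -1.7
```

```bash
python3 -m jog '[{"dx":0.5,"dy":0,"dz":2,"turn":0,"grip":1},{"dx":0,"dy":0,"dz":3,"turn":0,"grip":1},{"dx":0,"dy":0,"dz":2,"turn":0,"grip":1},{"dx":0,"dy":0,"dz":1,"turn":0,"grip":1},{"dx":0,"dy":0,"dz":0,"turn":0,"grip":1},{"dx":0,"dy":0,"dz":0,"turn":0,"grip":1},{"dx":0,"dy":0,"dz":0,"turn":0,"grip":1},{"dx":0,"dy":0,"dz":0,"turn":0,"grip":1},{"dx":0,"dy":0,"dz":0,"turn":0,"grip":1},{"dx":0,"dy":0,"dz":0,"turn":0,"grip":1}]' 25
python3 go.py 0.6246 0.0503 0.091 5.2
```

```text
time: 13.55
eef_pos: [0.6253, 0.0505, 0.0936]
orientation: [0.999, 0.045, -0.006, 0.001]
wrist_force: [0.3, 0.3, -1.9]
width: 0.0191
tool mm [-0.7  0.2  2.6] turn -0.03 head 5.17 tilt [-0.013 -0.002 -1.   ] pos [0.6253 0.0505 0.0936] F [ 0.3  0.3 -1.9] t 13.55 w 0.0191 j7 -1.7
```

```bash
python3 -m jog '[{"dx":0,"dy":0,"dz":1,"turn":0,"grip":1},{"dx":0,"dy":0,"dz":0,"turn":0,"grip":0.7},{"dx":0,"dy":0,"dz":0,"turn":0,"grip":0.58},{"dx":0,"dy":0,"dz":0,"turn":0,"grip":0.58},{"dx":0,"dy":0,"dz":0,"turn":0,"grip":0.58},{"dx":0,"dy":0,"dz":-10,"turn":0,"grip":0.58},{"dx":0,"dy":0,"dz":-30,"turn":0,"grip":0.58},{"dx":0,"dy":0,"dz":-40,"turn":0,"grip":0.58},{"dx":0,"dy":0,"dz":-50,"turn":0,"grip":0.58},{"dx":-10,"dy":0,"dz":-30,"turn":0,"grip":0.7}]'
python3 go.py 0.478 0.0366 0.2 5.2
python3 - <<'E'
from h import *
np.set_printoptions(precision=4,suppress=True)
p=viewer.snapshot("wrist")
import pickle;pickle.dump(p,open("i.pkl","wb"))
Rb=np.array([[np.cos(.0907),np.sin(.0907)],[-np.sin(.0907),np.cos(.0907)]])
for t,z in [("coupler_center",.08),("turn_center",.082),("channel_floor",.012),("block_a",.012)]:
    for r in finder.pinpoint(p,t)[:4]: q=at_z(p,r["point"],z);print(t,round(r["score"],2),np.round(r["point"],1),q,Rb@q[:2])
save(p,"i.png")
E
```

```text
time: 14.55
eef_pos: [0.617, 0.0501, 0.2579]
orientation: [0.999, 0.045, -0.009, 0.001]
wrist_force: [-0.0, 0.1, 0.6]
width: 0.026
tool mm [-138.6    0.8   60.2] turn -0.01 head 5.19 tilt [-0.017 -0.002 -1.   ] pos [0.617  0.0501 0.2579] F [-0.   0.1  0.6] t 14.55 w 0.026 j7 -1.67
coupler_center 0.87 [  9.2 324.6] [0.4224 0.371  0.08  ] [0.4543 0.3312]
coupler_center 0.85 [326.7 172.1] [0.622 0.047 0.08 ] [ 0.6237 -0.0095]
turn_center 0.56 [326.2 267.4] [0.5245 0.0384 0.082 ] [ 0.5258 -0.0093]
block_a 0.91 [ 55.1 288.8] [0.4196 0.3728 0.012 ] [0.4516 0.3333]
block_a 0.83 [361.2 158. ] [0.6222 0.0083 0.012 ] [ 0.6204 -0.0481]
block_a 0.82 [283.7 155.9] [0.6169 0.0929 0.012 ] [0.6228 0.0367]
block_a 0.81 [ 13.5 228.7] [0.5009 0.4063 0.012 ] [0.5356 0.3593]
```

View pics/i.png

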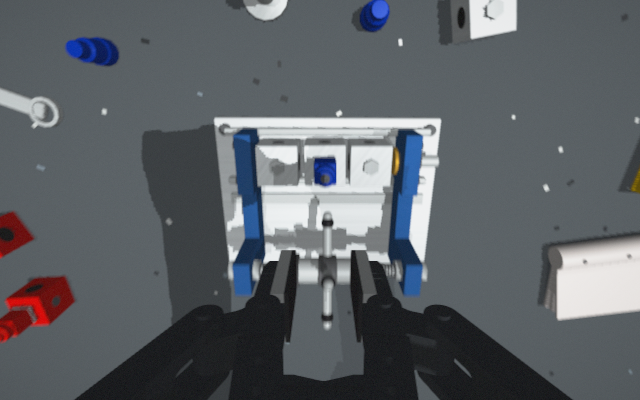

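Block C stands upright between its neighbours (pixel (325,165)) and has been let go. Next I'll shut the fingers and go behind the upright bar on its −x side.

```bash
python3 -m jog '[{"dx":-20,"dy":0,"dz":0,"turn":0,"grip":1},{"dx":-30,"dy":0,"dz":0,"turn":0,"grip":1},{"dx":-30,"dy":0,"dz":0,"turn":0,"grip":1},{"dx":-30,"dy":2,"dz":0,"turn":0,"grip":1},{"dx":-20,"dy":2,"dz":20,"turn":0,"grip":1},{"dx":-4,"dy":0,"dz":20,"turn":0,"grip":1},{"dx":0,"dy":0,"dz":20,"turn":0,"grip":1},{"dx":0,"dy":0,"dz":0,"turn":0,"grip":1},{"dx":0,"dy":0,"dz":0,"turn":0,"grip":1},{"dx":0,"dy":0,"dz":0,"turn":0,"grip":1}]' 20
python3 go.py 0.481 0.0347 0.153 5.2
```

```text
time: 15.8
eef_pos: [0.4667, 0.0315, 0.1833]
orientation: [0.999, 0.045, -0.027, 0.002]
wrist_force: [-0.8, -1.2, -0.0]
width: -0.0001
tool mm [16.1 -2.  29.5] turn 0.01 head 5.21 tilt [-0.053 -0.006 -0.999] pos [0.4667 0.0315 0.1833] F [-0.8 -1.2 -0. ] t 15.8 w -0.0001 j7 -1.69
```

```bash
cat > feel.py <<'E'
from h import *
o=ctrl.get_obs();M=R.from_quat(o["orientation"]).as_matrix()
y=.0907;B=np.array([[np.cos(y),-np.sin(y),0],[np.sin(y),np.cos(y),0],[0,0,1]])
tc=np.array([.5238,.0386,.082])
E=B.T@(np.array(o["eef_pos"])+M@[.011,0,.025]-tc)*1000
F=B.T@np.array(o["wrist_force"])
r=np.hypot(E[0],E[2]);L=np.sqrt(max(r*r-4.5**2,0))
phi=np.arctan2(E[0],E[2])+np.arctan2(4.5,L)
n=np.array([np.cos(phi),0,-np.sin(phi)])
t=B@n; d=M.T@t
print("edge",E.round(1),"r",L.round(1),"phi",np.degrees(phi).round(1),"F",F.round(1),"push N",round(-F@n,1),"t",round(float(o["time"]),2),"tilt",M[:,2].round(3))
for q in (10,20,30,40,50,60,70,80):
    a=np.radians(q)
    if q>np.degrees(phi): W=np.array([46*np.sin(a)-4.5*np.cos(a),0,46*np.cos(a)+4.5*np.sin(a)]);print(q,(M.T@B@(W-E)).round(1))
E
python3 -m jog '[{"dx":5,"dy":-2,"dz":10,"turn":0,"grip":1},{"dx":5,"dy":0,"dz":10,"turn":0,"grip":1},{"dx":0,"dy":0,"dz":8,"turn":0,"grip":1},{"dx":0,"dy":0,"dz":0,"turn":0,"grip":1},{"dx":0,"dy":0,"dz":0,"turn":0,"grip":1},{"dx":0,"dy":0,"dz":0,"turn":0,"grip":1},{"dx":0,"dy":0,"dz":0,"turn":0,"grip":1},{"dx":0,"dy":0,"dz":0,"turn":0,"grip":1},{"dx":0,"dy":0,"dz":0,"turn":0,"grip":1},{"dx":0,"dy":0,"dz":0,"turn":0,"grip":1}]'
python3 feel.py
```

```text
time: 16.8
eef_pos: [0.4782, 0.0348, 0.1542]
orientation: [0.999, 0.045, -0.024, 0.002]
wrist_force: [0.1, 0.3, 0.7]
width: 0.0001
edge [-36.    0.4  46.7] r 58.8 phi -33.2 F [0.2 0.3 0.7] push N -0.6 t 16.8 tilt [-0.048 -0.006 -0.999]
10 [39.5  0.4 -1.3]
20 [47.5  0.4 -0.4]
30 [55.2  0.4  2. ]
40 [62.4  0.4  5.6]
50 [68.9  0.4 10.4]
60 [74.4  0.4 16.2]
70 [78.9  0.3 23. ]
80 [82.   0.3 30.4]
```

```bash
python3 -m jog '[{"dx":6,"dy":0,"dz":0,"turn":0,"grip":1},{"dx":6,"dy":0,"dz":0,"turn":0,"grip":1},{"dx":5,"dy":0,"dz":0,"turn":0,"grip":1},{"dx":4,"dy":0,"dz":0,"turn":0,"grip":1},{"dx":4,"dy":0,"dz":0,"turn":0,"grip":1},{"dx":4,"dy":0,"dz":0,"turn":0,"grip":1},{"dx":4,"dy":0,"dz":0,"turn":0,"grip":1},{"dx":4,"dy":0,"dz":0,"turn":0,"grip":1},{"dx":4,"dy":0,"dz":0,"turn":0,"grip":1},{"dx":4,"dy":0,"dz":0,"turn":0,"grip":1}]'
python3 feel.py
```

```text
time: 17.8
eef_pos: [0.5252, 0.039, 0.1516]
orientation: [0.999, 0.045, -0.026, 0.002]
wrist_force: [-5.9, -0.5, 4.6]
width: 0.0
edge [11.1  0.3 44. ] r 45.2 phi 19.8 F [-5.9  0.   4.6] push N 7.1 t 17.8 tilt [-0.052 -0.006 -0.999]
20 [ 0.4  0.3 -0.8]
30 [8.1 0.3 1.5]
40 [15.3  0.3  5.1]
50 [21.8  0.3  9.9]
60 [27.4  0.3 15.7]
70 [31.8  0.2 22.4]
80 [35.1  0.2 29.8]
```

```bash
python3 -m jog '[{"dx":4,"dy":0,"dz":0.5,"turn":0,"grip":1},{"dx":4,"dy":0,"dz":1,"turn":0,"grip":1},{"dx":3.7,"dy":0,"dz":1.7,"turn":0,"grip":1},{"dx":3.5,"dy":0,"dz":2,"turn":0,"grip":1},{"dx":3.3,"dy":0,"dz":2.3,"turn":0,"grip":1},{"dx":3.2,"dy":0,"dz":2.5,"turn":0,"grip":1},{"dx":2.8,"dy":0,"dz":2.8,"turn":0,"grip":1},{"dx":2.6,"dy":0,"dz":3,"turn":0,"grip":1},{"dx":2.2,"dy":0,"dz":3.2,"turn":0,"grip":1},{"dx":2.2,"dy":0,"dz":3.4,"turn":0,"grip":1}]'
python3 feel.py
```

```text
time: 18.8
eef_pos: [0.5515, 0.0414, 0.1335]
orientation: [0.998, 0.045, -0.032, 0.003]
wrist_force: [-2.5, -0.2, 5.9]
width: 0.0003
edge [37.2  0.2 25.9] r 45.1 phi 60.9 F [-2.5  0.   5.9] push N 6.4 t 18.8 tilt [-0.064 -0.009 -0.998]
70 [4.8 0.2 5.6]
80 [ 8.2  0.2 13. ]
```

```bash
python3 -m jog '[{"dx":2.3,"dy":0,"dz":2.7,"turn":0,"grip":1},{"dx":2.2,"dy":0,"dz":2.8,"turn":0,"grip":1},{"dx":1.6,"dy":0,"dz":2.8,"turn":0,"grip":1},{"dx":1.4,"dy":0,"dz":2.8,"turn":0,"grip":1},{"dx":1,"dy":0,"dz":2.8,"turn":0,"grip":1},{"dx":0,"dy":0,"dz":0,"turn":0,"grip":1},{"dx":0,"dy":0,"dz":0,"turn":0,"grip":1},{"dx":0,"dy":0,"dz":0,"turn":0,"grip":1},{"dx":0,"dy":0,"dz":0,"turn":0,"grip":1},{"dx":0,"dy":0,"dz":0,"turn":0,"grip":1}]'
python3 feel.py
python3 -m jog '[{"dx":0,"dy":0,"dz":-20,"turn":0,"grip":1},{"dx":0,"dy":0,"dz":-40,"turn":0,"grip":1},{"dx":0,"dy":0,"dz":-40,"turn":0,"grip":1},{"dx":-20,"dy":0,"dz":-10,"turn":0,"grip":1},{"dx":-30,"dy":0,"dz":0,"turn":0,"grip":1},{"dx":-30,"dy":0,"dz":0,"turn":0,"grip":1},{"dx":-10,"dy":0,"dz":0,"turn":0,"grip":1},{"dx":0,"dy":0,"dz":0,"turn":0,"grip":1},{"dx":0,"dy":0,"dz":0,"turn":0,"grip":1},{"dx":0,"dy":0,"dz":0,"turn":0,"grip":1}]'
python3 feel.py
python3 - <<'E'
from h import *
p=viewer.snapshot("wrist");save(p,"j.png")
E
```

```text
time: 19.8
eef_pos: [0.5583, 0.0421, 0.1221]
orientation: [0.998, 0.045, -0.034, 0.004]
wrist_force: [-1.4, -0.8, 1.4]
width: 0.0001
edge [43.9  0.2 14.4] r 46.0 phi 77.4 F [-1.5 -0.7  1.4] push N 1.7 t 19.8 tilt [-0.068 -0.01  -0.998]
80 [0.8 0.2 2. ]
time: 20.8
eef_pos: [0.4829, 0.0358, 0.2417]
orientation: [0.999, 0.045, -0.025, 0.003]
wrist_force: [0.7, 0.3, 0.4]
width: 0.0003
edge [-31.3   0.8 134.2] r 137.7 phi -11.2 F [0.7 0.3 0.4] push N -0.8 t 20.8 tilt [-0.049 -0.008 -0.999]
10 [39.2  0.6 86.2]
20 [47.2  0.6 87.2]
30 [54.9  0.6 89.5]
40 [62.1  0.5 93.1]
50 [68.6  0.5 97.9]
60 [ 74.1   0.5 103.7]
70 [ 78.6   0.5 110.4]
80 [ 81.8   0.5 117.8]
```

View pics/j.png

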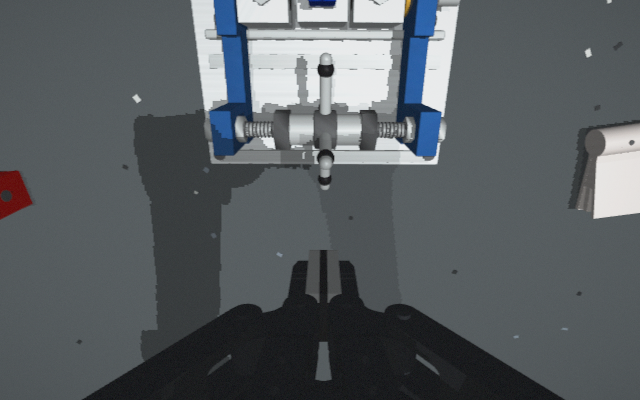

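The bar now leans to about 77° and the row has nearly closed up, with thin gaps at (293,10) and (350,10). For the second stroke I'll go slowly and watch the force.

```bash
python3 -m jog '[{"dx":0,"dy":0,"dz":20,"turn":0,"grip":1},{"dx":0,"dy":0,"dz":25,"turn":0,"grip":1},{"dx":0,"dy":0,"dz":25,"turn":0,"grip":1},{"dx":0,"dy":0,"dz":13,"turn":0,"grip":1},{"dx":0,"dy":0,"dz":0,"turn":0,"grip":1},{"dx":0,"dy":0,"dz":0,"turn":0,"grip":1},{"dx":0,"dy":0,"dz":0,"turn":0,"grip":1},{"dx":0,"dy":0,"dz":0,"turn":0,"grip":1},{"dx":0,"dy":0,"dz":0,"turn":0,"grip":1},{"dx":0,"dy":0,"dz":0,"turn":0,"grip":1}]'
python3 feel.py
```

```text
time: 21.85
eef_pos: [0.4886, 0.0365, 0.1571]
orientation: [0.999, 0.045, -0.019, 0.002]
wrist_force: [-0.6, -0.1, 0.3]
width: 0.0003
edge [-25.2   1.1  49.7] r 55.5 phi -22.2 F [-0.6 -0.   0.3] push N 0.4 t 21.85 tilt [-0.037 -0.005 -0.999]
10 [28.8  1.   2.5]
20 [36.8  1.   3.5]
30 [44.5  1.   5.9]
40 [51.7  1.   9.6]
50 [58.1  1.  14.5]
60 [63.6  1.  20.4]
70 [67.9  1.  27.2]
80 [71.   1.  34.6]
```

```bash
python3 -m jog '[{"dx":3,"dy":1,"dz":1,"turn":0,"grip":1},{"dx":3,"dy":0,"dz":1,"turn":0,"grip":1},{"dx":1.5,"dy":0,"dz":0,"turn":0,"grip":1},{"dx":1.5,"dy":0,"dz":0,"turn":0,"grip":1},{"dx":1.5,"dy":0,"dz":0,"turn":0,"grip":1},{"dx":1.5,"dy":0,"dz":0,"turn":0,"grip":1},{"dx":1.5,"dy":0,"dz":0,"turn":0,"grip":1},{"dx":1.5,"dy":0,"dz":0,"turn":0,"grip":1},{"dx":1.5,"dy":0,"dz":0,"turn":0,"grip":1},{"dx":1.5,"dy":0,"dz":0,"turn":0,"grip":1}]'
python3 feel.py|head -4
```

```text
time: 22.85
eef_pos: [0.4959, 0.0355, 0.1535]
orientation: [0.998, 0.045, -0.033, 0.003]
wrist_force: [-5.7, -0.4, 3.9]
width: 0.0001
edge [-18.8  -0.7  45.9] r 49.3 phi -17.0 F [-5.8  0.2  3.9] push N 4.4 t 22.85 tilt [-0.065 -0.01  -0.998]
10 [22.2 -0.7 -1.7]
20 [30.3 -0.7 -0.9]
30 [38.  -0.7  1.3]
```

```bash
python3 -m jog '[{"dx":2.5,"dy":0,"dz":0,"turn":0,"grip":1},{"dx":2.5,"dy":0,"dz":0,"turn":0,"grip":1},{"dx":2.5,"dy":0,"dz":0,"turn":0,"grip":1},{"dx":2.5,"dy":0,"dz":0,"turn":0,"grip":1},{"dx":2.5,"dy":0,"dz":0,"turn":0,"grip":1},{"dx":0,"dy":0,"dz":0,"turn":0,"grip":1},{"dx":0,"dy":0,"dz":0,"turn":0,"grip":1},{"dx":0,"dy":0,"dz":0,"turn":0,"grip":1},{"dx":0,"dy":0,"dz":0,"turn":0,"grip":1},{"dx":0,"dy":0,"dz":0,"turn":0,"grip":1}]'
python3 feel.py|head -4
```

```text
time: 23.85
eef_pos: [0.4962, 0.0354, 0.1516]
orientation: [0.998, 0.045, -0.048, 0.005]
wrist_force: [-3.3, 0.3, 2.5]
width: -0.0002
edge [-19.2  -0.9  43.7] r 47.5 phi -18.3 F [-3.3  0.6  2.5] push N 2.3 t 23.85 tilt [-0.095 -0.014 -0.995]
10 [22.4 -0.9 -4.6]
20 [30.4 -0.9 -4.1]
30 [38.3 -0.9 -2.1]
```

```bash
python3 -m jog '[{"dx":0,"dy":0,"dz":-1,"turn":0,"grip":1},{"dx":0,"dy":0,"dz":-1,"turn":0,"grip":1},{"dx":0,"dy":0,"dz":0,"turn":0,"grip":1},{"dx":0,"dy":0,"dz":0,"turn":0,"grip":1},{"dx":0,"dy":0,"dz":0,"turn":0,"grip":1},{"dx":0,"dy":0,"dz":0,"turn":0,"grip":1},{"dx":0,"dy":0,"dz":0,"turn":0,"grip":1},{"dx":3,"dy":0,"dz":0,"turn":0,"grip":1},{"dx":4,"dy":0,"dz":0,"turn":0,"grip":1},{"dx":4,"dy":0,"dz":0,"turn":0,"grip":1}]'
python3 feel.py|head -1
```

```text
time: 24.85
eef_pos: [0.501, 0.0357, 0.1524]
orientation: [0.997, 0.045, -0.056, 0.006]
wrist_force: [-6.6, -1.3, 6.0]
width: -0.0001
edge [-14.9  -1.   44.3] r 46.5 phi -13.1 F [-6.6 -0.7  6. ] push N 5.1 t 24.85 tilt [-0.112 -0.017 -0.994]
```

```bash
cat >> feel.py <<'E'
tip=np.array([58*np.sin(phi)-4.5*np.cos(phi),0,58*np.cos(phi)+4.5*np.sin(phi)])
for n_,P in (("edge",E),("tip",tip)): print("torque",n_,round((-P[2]*F[0]+P[0]*F[2])/1000,3))
E
python3 -m jog '[{"dx":3,"dy":0,"dz":-1,"turn":0,"grip":1},{"dx":4,"dy":0,"dz":0,"turn":0,"grip":1},{"dx":4,"dy":0,"dz":0,"turn":0,"grip":1},{"dx":4,"dy":0,"dz":0,"turn":0,"grip":1},{"dx":0,"dy":0,"dz":0,"turn":0,"grip":1},{"dx":0,"dy":0,"dz":0,"turn":0,"grip":1},{"dx":0,"dy":0,"dz":0,"turn":0,"grip":1},{"dx":0,"dy":0,"dz":0,"turn":0,"grip":1},{"dx":3,"dy":0,"dz":0,"turn":0,"grip":1},{"dx":4,"dy":0,"dz":0,"turn":0,"grip":1}]'
python3 feel.py
```

```text
time: 25.85
eef_pos: [0.5145, 0.0369, 0.1523]
orientation: [0.997, 0.045, -0.067, 0.007]
wrist_force: [-5.0, -0.4, 5.1]
width: -0.0002
edge [-1.9 -1.1 44.1] r 43.9 phi 3.4 F [-5.   0.   5.1] push N 5.3 t 25.85 tilt [-0.134 -0.02  -0.991]
10 [ 5.2 -1.1 -2.8]
20 [13.2 -1.1 -2.5]
30 [21.1 -1.1 -0.9]
40 [28.6 -1.1  2.1]
50 [35.4 -1.2  6.3]
60 [41.5 -1.2 11.7]
70 [46.5 -1.3 18. ]
80 [50.3 -1.4 25.1]
torque edge 0.21
torque tip 0.285
```

```bash
python3 -m jog '[{"dx":0,"dy":-0.5,"dz":0,"turn":0,"grip":1},{"dx":0,"dy":0,"dz":0,"turn":0,"grip":1},{"dx":0,"dy":0,"dz":0,"turn":0,"grip":1},{"dx":0,"dy":0,"dz":0,"turn":0,"grip":1},{"dx":0,"dy":0,"dz":0,"turn":0,"grip":1},{"dx":0,"dy":0,"dz":0,"turn":0,"grip":1},{"dx":0,"dy":0,"dz":0,"turn":0,"grip":1},{"dx":3,"dy":0,"dz":0.5,"turn":0,"grip":1},{"dx":3.5,"dy":0,"dz":0.5,"turn":0,"grip":1},{"dx":3.5,"dy":0,"dz":0.5,"turn":0,"grip":1}]'
python3 feel.py | sed -n '1p;/torque/p'
```

```text
time: 26.85
eef_pos: [0.5218, 0.0376, 0.1506]
orientation: [0.996, 0.045, -0.07, 0.008]
wrist_force: [-4.9, -1.7, 6.8]
width: 0.0
edge [ 5.3 -1.  42.3] r 42.4 phi 13.2 F [-5.  -1.3  6.8] push N 6.5 t 26.85 tilt [-0.14  -0.022 -0.99 ]
torque edge 0.249
torque tip 0.35
```

```bash
python3 -m jog '[{"dx":0,"dy":-0.5,"dz":0,"turn":0,"grip":1},{"dx":0,"dy":0,"dz":0,"turn":0,"grip":1},{"dx":0,"dy":0,"dz":0,"turn":0,"grip":1},{"dx":0,"dy":0,"dz":0,"turn":0,"grip":1},{"dx":0,"dy":0,"dz":0,"turn":0,"grip":1},{"dx":0,"dy":0,"dz":0,"turn":0,"grip":1},{"dx":0,"dy":0,"dz":0,"turn":0,"grip":1},{"dx":3.5,"dy":0,"dz":0,"turn":0,"grip":1},{"dx":3.5,"dy":0,"dz":0.5,"turn":0,"grip":1},{"dx":3.5,"dy":0,"dz":1,"turn":0,"grip":1}]'
python3 feel.py | sed -n '1p;/torque/p'
```

```text
time: 27.85
eef_pos: [0.5298, 0.0384, 0.1485]
orientation: [0.996, 0.045, -0.074, 0.008]
wrist_force: [-4.9, 0.0, 7.1]
width: -0.0003
edge [13.2 -1.  40.2] r 42.1 phi 24.3 F [-4.9  0.5  7.1] push N 7.4 t 27.85 tilt [-0.146 -0.023 -0.989]
torque edge 0.291
torque tip 0.409
```

```bash
python3 -m jog '[{"dx":0,"dy":-0.5,"dz":0,"turn":0,"grip":1},{"dx":0,"dy":0,"dz":0,"turn":0,"grip":1},{"dx":0,"dy":0,"dz":0,"turn":0,"grip":1},{"dx":0,"dy":0,"dz":0,"turn":0,"grip":1},{"dx":0,"dy":0,"dz":0,"turn":0,"grip":1},{"dx":0,"dy":0,"dz":0,"turn":0,"grip":1},{"dx":0,"dy":0,"dz":0,"turn":0,"grip":1},{"dx":3.5,"dy":0,"dz":0.5,"turn":0,"grip":1},{"dx":3.5,"dy":0,"dz":1,"turn":0,"grip":1},{"dx":3.5,"dy":0,"dz":1,"turn":0,"grip":1}]'
python3 feel.py | sed -n '1p;/torque/p'
```

```text
time: 28.85
eef_pos: [0.538, 0.0393, 0.1451]
orientation: [0.996, 0.045, -0.076, 0.009]
wrist_force: [-5.8, -0.8, 5.3]
width: 0.0003
edge [21.3 -0.9 36.7] r 42.1 phi 36.2 F [-5.8 -0.3  5.3] push N 7.8 t 28.85 tilt [-0.151 -0.025 -0.988]
torque edge 0.327
torque tip 0.451
```

```bash
python3 -m jog '[{"dx":0,"dy":-0.5,"dz":0,"turn":0,"grip":1},{"dx":0,"dy":0,"dz":0,"turn":0,"grip":1},{"dx":0,"dy":0,"dz":0,"turn":0,"grip":1},{"dx":0,"dy":0,"dz":0,"turn":0,"grip":1},{"dx":0,"dy":0,"dz":0,"turn":0,"grip":1},{"dx":0,"dy":0,"dz":0,"turn":0,"grip":1},{"dx":0,"dy":0,"dz":0,"turn":0,"grip":1},{"dx":0,"dy":0,"dz":0,"turn":0,"grip":1},{"dx":3,"dy":0,"dz":2,"turn":0,"grip":1},{"dx":3,"dy":0,"dz":2,"turn":0,"grip":1}]'
python3 feel.py | sed -n '1p;/torque/p'
```

```text
time: 29.85
eef_pos: [0.5438, 0.0398, 0.1411]
orientation: [0.996, 0.044, -0.076, 0.009]
wrist_force: [-5.2, -0.9, 5.5]
width: 0.0001
edge [27.1 -1.  32.7] r 42.2 phi 45.8 F [-5.3 -0.4  5.5] push N 7.6 t 29.85 tilt [-0.15  -0.025 -0.988]
torque edge 0.321
torque tip 0.442
```

```bash
python3 -m jog '[{"dx":0,"dy":-0.5,"dz":0,"turn":0,"grip":1},{"dx":0,"dy":0,"dz":0,"turn":0,"grip":1},{"dx":0,"dy":0,"dz":0,"turn":0,"grip":1},{"dx":0,"dy":0,"dz":0,"turn":0,"grip":1},{"dx":0,"dy":0,"dz":0,"turn":0,"grip":1},{"dx":0,"dy":0,"dz":0,"turn":0,"grip":1},{"dx":0,"dy":0,"dz":0,"turn":0,"grip":1},{"dx":0,"dy":0,"dz":0,"turn":0,"grip":1},{"dx":2.5,"dy":0,"dz":2.5,"turn":0,"grip":1},{"dx":2.5,"dy":0,"dz":2.5,"turn":0,"grip":1}]'
python3 feel.py | sed -n '1p;/torque/p'
python3 - <<'E'
from h import *
p=viewer.snapshot("wrist")
cv2.imwrite("pics/k.png",np.ascontiguousarray(cv2.resize(p["image"][0:240,200:460],None,fx=2.4,fy=2.4,interpolation=2)[:,:,::-1]))
E
```

```text
time: 30.85
eef_pos: [0.5488, 0.0403, 0.1364]
orientation: [0.996, 0.044, -0.075, 0.01]
wrist_force: [-4.2, -1.0, 6.0]
width: 0.0002
edge [32.1 -0.9 28. ] r 42.4 phi 55.0 F [-4.3 -0.6  6. ] push N 7.4 t 30.85 tilt [-0.148 -0.026 -0.989]
torque edge 0.314
torque tip 0.43
```

View pics/k.png

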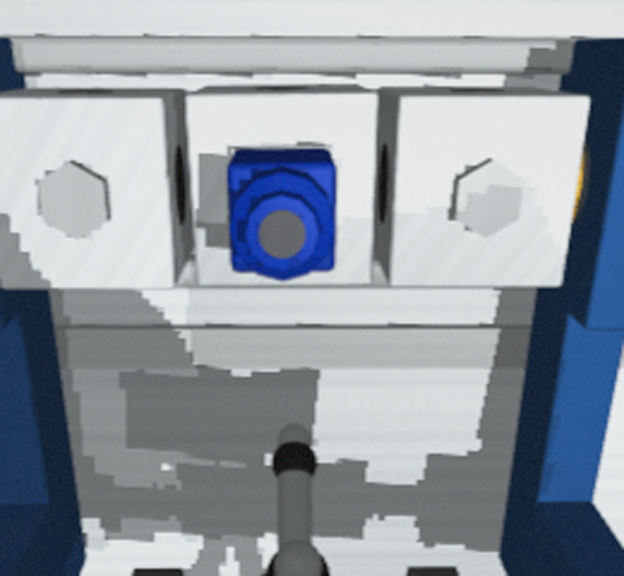

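The row isn't closed yet. There are still gaps of about 4.5 mm (pixel (175,190)) and 4 mm (385,190) either side of C, so about 90° of turn remains and there is no bite in this stroke. I'll finish it and re-set.

```bash
python3 -m jog '[{"dx":2.5,"dy":-0.5,"dz":2.3,"turn":0,"grip":1},{"dx":2.5,"dy":0,"dz":2.5,"turn":0,"grip":1},{"dx":2.2,"dy":0,"dz":2.6,"turn":0,"grip":1},{"dx":2,"dy":0,"dz":2.8,"turn":0,"grip":1},{"dx":1.8,"dy":0,"dz":2.8,"turn":0,"grip":1},{"dx":1.5,"dy":0,"dz":2.8,"turn":0,"grip":1},{"dx":0,"dy":0,"dz":0,"turn":0,"grip":1},{"dx":0,"dy":0,"dz":0,"turn":0,"grip":1},{"dx":0,"dy":0,"dz":0,"turn":0,"grip":1},{"dx":0,"dy":0,"dz":0,"turn":0,"grip":1}]'
python3 feel.py | sed -n '1p;/torque/p'
python3 -m jog '[{"dx":0,"dy":0,"dz":-20,"turn":0,"grip":1},{"dx":0,"dy":0,"dz":-40,"turn":0,"grip":1},{"dx":0,"dy":0,"dz":-40,"turn":0,"grip":1},{"dx":-30,"dy":0,"dz":0,"turn":0,"grip":1},{"dx":-35,"dy":0,"dz":0,"turn":0,"grip":1},{"dx":-30,"dy":0,"dz":0,"turn":0,"grip":1},{"dx":-5,"dy":0,"dz":0,"turn":0,"grip":1},{"dx":0,"dy":0,"dz":0,"turn":0,"grip":1},{"dx":0,"dy":0,"dz":0,"turn":0,"grip":1},{"dx":0,"dy":0,"dz":0,"turn":0,"grip":1}]'
python3 feel.py
python3 - <<'E'
from h import *
p=viewer.snapshot("wrist");save(p,"l0.png")
import pickle;pickle.dump(p,open("l.pkl","wb"))
for t in ["turn_center","block_a","coupler_center"]:
  for r in finder.pinpoint(p,t)[:3]: print(t,round(r["score"],2),np.round(r["point"],1))
E
```

```text
time: 31.9
eef_pos: [0.559, 0.0416, 0.1208]
orientation: [0.996, 0.044, -0.075, 0.01]
wrist_force: [-2.3, -1.2, 3.6]
width: 0.0003
edge [42.5 -0.6 12.4] r 44.0 phi 79.5 F [-2.4 -1.   3.6] push N 4.0 t 31.9 tilt [-0.148 -0.026 -0.989]
torque edge 0.183
torque tip 0.238
time: 32.9
eef_pos: [0.4887, 0.0424, 0.2375]
orientation: [0.997, 0.046, -0.055, 0.004]
wrist_force: [0.6, 0.9, -0.1]
width: -0.0002
edge [-26.4   7.  129.4] r 132.0 phi -9.6 F [ 0.7  0.8 -0.1] push N -0.7 t 32.9 tilt [-0.109 -0.013 -0.994]
10 [38.9  6.8 79.6]
20 [46.9  6.8 80. ]
30 [54.8  6.9 81.9]
40 [62.2  6.9 85. ]
50 [68.9  6.9 89.4]
60 [74.8  6.9 94.9]
70 [ 79.6   6.9 101.4]
80 [ 83.3   6.8 108.6]
torque edge -0.09
torque tip -0.039
turn_center 0.63 [329.7 123.7]
block_a 0.71 [  9.7 181.3]
```

```bash
python3 -m jog '[{"dx":-3,"dy":4,"dz":20,"turn":0,"grip":1},{"dx":0,"dy":3,"dz":20,"turn":0,"grip":1},{"dx":0,"dy":0,"dz":20,"turn":0,"grip":1},{"dx":0,"dy":0,"dz":13,"turn":0,"grip":1},{"dx":0,"dy":0,"dz":3,"turn":0,"grip":1},{"dx":0,"dy":0,"dz":0,"turn":0,"grip":1},{"dx":0,"dy":0,"dz":0,"turn":0,"grip":1},{"dx":0,"dy":0,"dz":0,"turn":0,"grip":1},{"dx":0,"dy":0,"dz":0,"turn":0,"grip":1},{"dx":0,"dy":0,"dz":0,"turn":0,"grip":1}]'
python3 feel.py
```

```text
time: 34.1
eef_pos: [0.4819, 0.0343, 0.1611]
orientation: [0.998, 0.046, -0.051, 0.003]
wrist_force: [-0.1, -0.5, 0.3]
width: 0.0002
edge [-33.7  -0.5  53.1] r 62.8 phi -28.3 F [-0.1 -0.5  0.3] push N -0.0 t 34.1 tilt [-0.102 -0.012 -0.995]
10 [37.8 -0.4  3.2]
20 [45.8 -0.4  3.7]
30 [53.7 -0.4  5.6]
40 [61.1 -0.4  8.8]
50 [67.8 -0.4 13.2]
60 [73.6 -0.4 18.8]
70 [78.4 -0.4 25.3]
80 [82.  -0.4 32.5]
torque edge -0.004
torque tip -0.004
```

```bash
python3 -m jog '[{"dx":6,"dy":0,"dz":2,"turn":0,"grip":1},{"dx":5,"dy":0,"dz":2,"turn":0,"grip":1},{"dx":4,"dy":0,"dz":0,"turn":0,"grip":1},{"dx":4,"dy":0,"dz":0,"turn":0,"grip":1},{"dx":4,"dy":0,"dz":0,"turn":0,"grip":1},{"dx":4,"dy":0,"dz":0,"turn":0,"grip":1},{"dx":4,"dy":0,"dz":0,"turn":0,"grip":1},{"dx":4,"dy":0,"dz":0,"turn":0,"grip":1},{"dx":4,"dy":0,"dz":0,"turn":0,"grip":1},{"dx":4,"dy":0,"dz":0,"turn":0,"grip":1}]'
python3 feel.py
```

```text
time: 35.1
eef_pos: [0.4998, 0.0355, 0.1512]
orientation: [0.995, 0.046, -0.086, 0.007]
wrist_force: [-7.6, -0.8, 7.4]
width: -0.0001
edge [-17.7  -1.   42.6] r 45.9 phi -16.9 F [-7.6 -0.1  7.4] push N 5.1 t 35.1 tilt [-0.17  -0.022 -0.985]
10 [20.3 -1.  -7. ]
20 [28.4 -1.  -7.1]
30 [36.3 -1.  -5.8]
40 [43.9 -1.  -3.1]
50 [50.9 -1.   0.9]
60 [57.2 -1.   6. ]
70 [62.4 -1.1 12.1]
80 [66.5 -1.1 19.1]
torque edge 0.193
torque tip 0.254
```

```bash
python3 -m jog '[{"dx":0,"dy":-0.5,"dz":-3,"turn":0,"grip":1},{"dx":2,"dy":0,"dz":-3,"turn":0,"grip":1},{"dx":4,"dy":0,"dz":-2,"turn":0,"grip":1},{"dx":4,"dy":0,"dz":-2,"turn":0,"grip":1},{"dx":4,"dy":0,"dz":-2,"turn":0,"grip":1},{"dx":0,"dy":0,"dz":0,"turn":0,"grip":1},{"dx":0,"dy":0,"dz":0,"turn":0,"grip":1},{"dx":0,"dy":0,"dz":0,"turn":0,"grip":1},{"dx":4,"dy":0,"dz":-1,"turn":0,"grip":1},{"dx":4,"dy":0,"dz":-1,"turn":0,"grip":1}]'
python3 feel.py
python3 - <<'E'
from h import *
p=viewer.snapshot("wrist")
cv2.imwrite("pics/m.png",np.ascontiguousarray(cv2.resize(p["image"][0:240,180:480],None,fx=2.4,fy=2.4,interpolation=2)[:,:,::-1]))
E
```

```text
time: 36.1
eef_pos: [0.5118, 0.0372, 0.158]
orientation: [0.994, 0.046, -0.104, 0.008]
wrist_force: [-5.0, -0.8, 2.5]
width: 0.0004
edge [-6.5 -0.5 49.3] r 49.5 phi -2.3 F [-5.1 -0.4  2.5] push N 5.0 t 36.1 tilt [-0.205 -0.026 -0.978]
10 [10.5 -0.5  1.1]
20 [18.5 -0.5  0.7]
30 [26.5 -0.5  1.8]
40 [34.2 -0.5  4.2]
50 [41.3 -0.5  7.9]
60 [47.7 -0.5 12.8]
70 [53.2 -0.6 18.8]
80 [57.5 -0.6 25.6]
torque edge 0.235
torque tip 0.277
```

View pics/m.png

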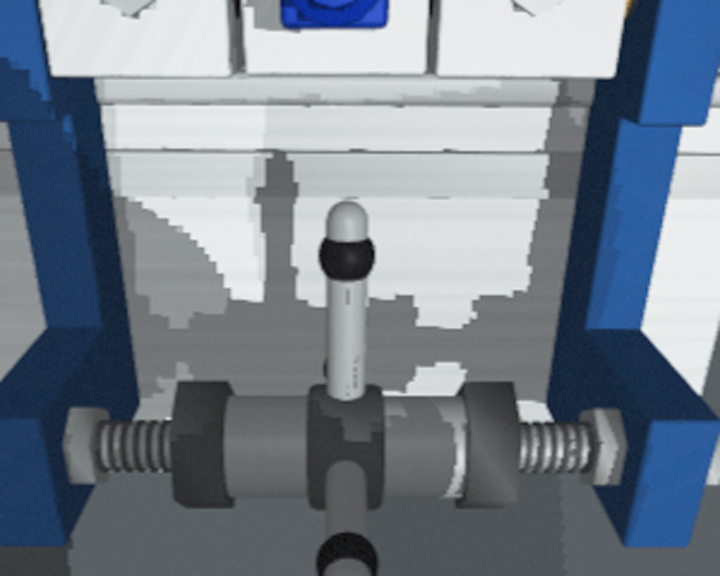

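The gaps are now about 2.9 mm (pixel (237,50)) and 2.2 mm (432,50). Bite is expected roughly 55° further on, near phi ≈ 55°.

```bash
python3 -m jog '[{"dx":3.5,"dy":0,"dz":-0.5,"turn":0,"grip":1},{"dx":4,"dy":0,"dz":-0.5,"turn":0,"grip":1},{"dx":4,"dy":0,"dz":0,"turn":0,"grip":1},{"dx":4,"dy":0,"dz":0,"turn":0,"grip":1},{"dx":4,"dy":0,"dz":0,"turn":0,"grip":1},{"dx":4,"dy":0,"dz":0,"turn":0,"grip":1},{"dx":4,"dy":0,"dz":0.5,"turn":0,"grip":1},{"dx":0,"dy":0,"dz":0,"turn":0,"grip":1},{"dx":3,"dy":0,"dz":0.5,"turn":0,"grip":1},{"dx":3,"dy":0,"dz":0.5,"turn":0,"grip":1}]'
python3 feel.py
```

```text
time: 37.15
eef_pos: [0.5381, 0.0395, 0.1538]
orientation: [0.993, 0.046, -0.113, 0.009]
wrist_force: [-4.9, -0.2, 3.6]
width: -0.0004
edge [19.4 -0.6 44.9] r 48.7 phi 28.6 F [-4.9  0.2  3.6] push N 6.0 t 37.15 tilt [-0.223 -0.029 -0.974]
30 [ 0.4 -0.6  2.8]
40 [ 8.1 -0.6  5.1]
50 [15.3 -0.7  8.7]
60 [21.8 -0.7 13.5]
70 [27.3 -0.7 19.3]
80 [31.8 -0.8 26. ]
torque edge 0.29
torque tip 0.346
```

```bash
python3 -m jog '[{"dx":0,"dy":-0.5,"dz":0,"turn":0,"grip":1},{"dx":0,"dy":0,"dz":0,"turn":0,"grip":1},{"dx":0,"dy":0,"dz":0,"turn":0,"grip":1},{"dx":0,"dy":0,"dz":0,"turn":0,"grip":1},{"dx":0,"dy":0,"dz":0,"turn":0,"grip":1},{"dx":0,"dy":0,"dz":0,"turn":0,"grip":1},{"dx":0,"dy":0,"dz":0,"turn":0,"grip":1},{"dx":3,"dy":0,"dz":1.5,"turn":0,"grip":1},{"dx":3,"dy":0,"dz":1.5,"turn":0,"grip":1},{"dx":3,"dy":0,"dz":1.5,"turn":0,"grip":1}]'
python3 feel.py
```

```text
time: 38.15
eef_pos: [0.5471, 0.0404, 0.1484]
orientation: [0.993, 0.046, -0.111, 0.01]
wrist_force: [-4.7, -0.7, 3.9]
width: 0.0001
edge [28.5 -0.6 39.6] r 48.6 phi 41.0 F [-4.7 -0.2  3.9] push N 6.1 t 38.15 tilt [-0.22  -0.029 -0.975]
50 [ 5.2 -0.6  5.6]
60 [11.7 -0.7 10.4]
70 [17.2 -0.7 16.3]
80 [21.6 -0.8 23. ]
torque edge 0.298
torque tip 0.355
```

```bash
python3 -m jog '[{"dx":0,"dy":-0.5,"dz":0,"turn":0,"grip":1},{"dx":0,"dy":0,"dz":0,"turn":0,"grip":1},{"dx":0,"dy":0,"dz":0,"turn":0,"grip":1},{"dx":0,"dy":0,"dz":0,"turn":0,"grip":1},{"dx":0,"dy":0,"dz":0,"turn":0,"grip":1},{"dx":0,"dy":0,"dz":0,"turn":0,"grip":1},{"dx":0,"dy":0,"dz":0,"turn":0,"grip":1},{"dx":0,"dy":0,"dz":0,"turn":0,"grip":1},{"dx":2.7,"dy":0,"dz":2,"turn":0,"grip":1},{"dx":2.7,"dy":0,"dz":2,"turn":0,"grip":1}]'
python3 feel.py
```

```text
time: 39.15
eef_pos: [0.5528, 0.0409, 0.1437]
orientation: [0.993, 0.046, -0.11, 0.01]
wrist_force: [-3.5, -0.5, 4.5]
width: 0.0
edge [34.3 -0.6 34.9] r 48.7 phi 49.8 F [-3.5 -0.2  4.5] push N 5.7 t 39.15 tilt [-0.217 -0.029 -0.976]
50 [-1.5 -0.6  2.2]
60 [ 4.9 -0.6  7. ]
70 [10.5 -0.7 12.9]
80 [14.9 -0.8 19.7]
torque edge 0.277
torque tip 0.33
```

```bash
python3 -m jog '[{"dx":0,"dy":-0.5,"dz":0,"turn":0,"grip":1},{"dx":0,"dy":0,"dz":0,"turn":0,"grip":1},{"dx":0,"dy":0,"dz":0,"turn":0,"grip":1},{"dx":0,"dy":0,"dz":0,"turn":0,"grip":1},{"dx":0,"dy":0,"dz":0,"turn":0,"grip":1},{"dx":0,"dy":0,"dz":0,"turn":0,"grip":1},{"dx":0,"dy":0,"dz":0,"turn":0,"grip":1},{"dx":0,"dy":0,"dz":0,"turn":0,"grip":1},{"dx":2.3,"dy":0,"dz":2.3,"turn":0,"grip":1},{"dx":2.3,"dy":0,"dz":2.3,"turn":0,"grip":1}]'
python3 feel.py
```

```text
time: 40.15
eef_pos: [0.5573, 0.0413, 0.1386]
orientation: [0.993, 0.045, -0.109, 0.01]
wrist_force: [-4.2, -0.9, 4.6]
width: 0.0001
edge [38.9 -0.6 29.8] r 48.9 phi 57.8 F [-4.3 -0.6  4.6] push N 6.2 t 40.15 tilt [-0.215 -0.03  -0.976]
60 [-0.7 -0.6  3.1]
70 [ 4.8 -0.7  9. ]
80 [ 9.2 -0.7 15.8]
torque edge 0.307
torque tip 0.363
```

```bash
python3 -m jog '[{"dx":0,"dy":-0.5,"dz":0,"turn":0,"grip":1},{"dx":0,"dy":0,"dz":0,"turn":0,"grip":1},{"dx":0,"dy":0,"dz":0,"turn":0,"grip":1},{"dx":0,"dy":0,"dz":0,"turn":0,"grip":1},{"dx":0,"dy":0,"dz":0,"turn":0,"grip":1},{"dx":0,"dy":0,"dz":0,"turn":0,"grip":1},{"dx":0,"dy":0,"dz":0,"turn":0,"grip":1},{"dx":0,"dy":0,"dz":0,"turn":0,"grip":1},{"dx":1.8,"dy":0,"dz":2.4,"turn":0,"grip":1},{"dx":1.8,"dy":0,"dz":2.4,"turn":0,"grip":1}]'
python3 feel.py
```

```text
time: 41.15
eef_pos: [0.5606, 0.0417, 0.134]
orientation: [0.993, 0.045, -0.108, 0.01]
wrist_force: [-3.5, -0.8, 7.3]
width: 0.0001
edge [42.3 -0.5 25.2] r 49.0 phi 64.5 F [-3.6 -0.5  7.3] push N 8.1 t 41.15 tilt [-0.213 -0.03  -0.977]
70 [ 0.5 -0.6  5.2]
80 [ 4.9 -0.7 12. ]
torque edge 0.399
torque tip 0.472
```

The torque has jumped from about 0.29 to 0.40 N m, so it is biting, at roughly 20 N of clamp. One small further nudge.

```bash
python3 -m jog '[{"dx":0,"dy":-0.5,"dz":0,"turn":0,"grip":1},{"dx":0,"dy":0,"dz":0,"turn":0,"grip":1},{"dx":0,"dy":0,"dz":0,"turn":0,"grip":1},{"dx":0,"dy":0,"dz":0,"turn":0,"grip":1},{"dx":0,"dy":0,"dz":0,"turn":0,"grip":1},{"dx":0,"dy":0,"dz":0,"turn":0,"grip":1},{"dx":0,"dy":0,"dz":0,"turn":0,"grip":1},{"dx":0,"dy":0,"dz":0,"turn":0,"grip":1},{"dx":1,"dy":0,"dz":2,"turn":0,"grip":1},{"dx":1.2,"dy":0,"dz":2.4,"turn":0,"grip":1}]'
python3 feel.py
```

```text
time: 42.15
eef_pos: [0.5624, 0.0419, 0.1309]
orientation: [0.993, 0.045, -0.107, 0.011]
wrist_force: [-3.7, -1.7, 9.8]
width: -0.0
edge [44.1 -0.5 22.1] r 49.2 phi 68.6 F [-3.8 -1.3  9.8] push N 10.5 t 42.15 tilt [-0.211 -0.031 -0.977]
70 [-1.9 -0.5  2.6]
80 [ 2.5 -0.6  9.4]
torque edge 0.517
torque tip 0.61
```

The push is 10.5 N and the torque 0.52 N m, which I estimate as about 45 N of clamp. I'm stopping here and withdrawing.

```bash
python3 -m jog '[{"dx":-1,"dy":0,"dz":-4,"turn":0,"grip":1},{"dx":-3,"dy":0,"dz":-15,"turn":0,"grip":1},{"dx":-6,"dy":0,"dz":-30,"turn":0,"grip":1},{"dx":-8,"dy":0,"dz":-40,"turn":0,"grip":1},{"dx":-8,"dy":0,"dz":-40,"turn":0,"grip":1},{"dx":0,"dy":0,"dz":0,"turn":0,"grip":1},{"dx":0,"dy":0,"dz":0,"turn":0,"grip":1},{"dx":0,"dy":0,"dz":0,"turn":0,"grip":1},{"dx":0,"dy":0,"dz":0,"turn":0,"grip":1},{"dx":0,"dy":0,"dz":0,"turn":0,"grip":1}]'
python3 - <<'E'
from h import *
p=viewer.snapshot("wrist");s=viewer.snapshot("side")
a=p["image"][0:330,160:500];b=cv2.resize(s["image"][150:265,240:360],(345,330),interpolation=2)
cv2.imwrite("pics/n.png",np.ascontiguousarray(np.hstack([a,b])[:,:,::-1]))
o=ctrl.get_obs();print(o["wrist_force"],o["joint_vel"].round(3))
for r in finder.pinpoint(p,"coupler_center")[:3]: print(round(r["score"],2),np.round(r["point"],1),at_z(p,r["point"],.08))
E
```

```text
time: 43.15
eef_pos: [0.5713, 0.0483, 0.2699]
orientation: [0.994, 0.047, -0.096, 0.007]
wrist_force: [-0.2, -0.2, 0.7]
width: 0.0002
[-0.73910713  0.46826337 -0.37517831] [ 0.001 -0.003 -0.001 -0.005 -0.     0.002 -0.002]
0.91 [325.8  81.7] [0.62110051 0.04995515 0.08      ]
0.76 [  8.2 246.5] [0.41909441 0.37346523 0.08      ]
```

View pics/n.png

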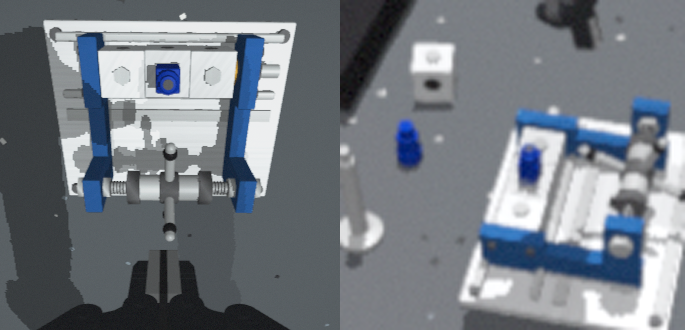

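The row is closed face to face, with the coupler in the middle and the arm clear. Handing in.

```bash
python3 -c "
from rig import ctrl
print(ctrl.close_job())"
```

```text
the job is handed in; nothing more can be done
None
```

I stood the block with the blue coupler between the other two in the channel, let go of it, and tightened the turnbuckle in three strokes until it bit. The job was handed in at about 43 s; no verdict is reported.

- **Bite:** the torque rose from about 0.29 to 0.40 and then 0.52 N m. I stopped there, at 10.5 N on the bar. From the screw pitch I estimate about 45 N in the row; the clamping force itself was not measured.
- **Last pictures:** no visible gaps between the three blocks, all of them upright. The coupler is at (0.621, 0.050), within about 2 mm of the channel middle, and the arm is clear with about 0 N at the wrist. The other bench items in view stood undisturbed; I did not measure their positions.
- **Off plan:** the row needed more turning (about 258°) than my first estimate of about 135°, because the end plates had to travel further before they reached the blocks. The tool also drifted to about 0.2 rad of tilt while pushing, with no visible effect.

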